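# Load a new note roll into the desk dispenser

### The job

Pick up the wooden ruler and, pushing gently with its end and never with the hand, roll the new note roll along the dispenser's track, under the tear bar and past the sprung pinch arm, until you feel it come up against the sprung backstop and the arm holds it there. Do not lift the roll off its track. Then draw the ruler back out, lay it flat on the desk and leave it there, without disturbing the ink bottle or the card case.

Things in the scene. Friction and masses are not known exactly. Their poses are not given: they have to be found in the camera images.
- ruler: flat polished pale hardwood ruler, 200 x 30 x 8 mm, about 40 g, lying flat on the desk to the robot's right. Origin under its centre, on its underside; x runs along its length, y across its width, z up. Its two ends are square and either may push.
- note_roll: new banded roll of note paper: rigid cylinder, 50 mm diameter, 76 mm long, 130 to 210 g, lying across the dispenser's track near the loading end (track x = -0.085 to -0.050), free to roll; axis 37 mm over the desk. Origin at its centre; its own y is its axis. More than 12 N of push dents it; 7 N is ample for all of this job.
- dispenser: note-roll dispenser, fixed: dark wooden base 300 x 104 x 12 mm, a level track on top 80 mm wide between side rails whose tops are 26 mm over the desk. Origin under the base's centre at desk height; x runs along the track from the open loading end to the far end, the way the roll is pushed; z up. A brass carriage stands over the far half; its place on a 70 mm adjustment is not reported.
- loading_end (a point): middle of the track floor's open end, at dispenser x = -0.150, 12 mm over the desk; a sill 4 mm high crosses the track 8 mm inside it. Axes as the dispenser's. From here a long tool can be held level, its end pushing the roll at axis height, with the hand staying outside or over the rails.
- seat_nearest (a point): on the track's middle line at axis height (37 mm), dispenser x = 0.001: the roll's centre when home, if the carriage is clamped nearest the loading end. The roll meets the pinch tyres 23 mm before home, is under their middle 6 mm before home; until then they push it back out, after that they hold it. Passing takes 2 to 5 N of push, which then drops.
- seat_farthest (a point): the same, dispenser x = 0.071: home if clamped farthest; any place between may be drawn. At home the push rises steeply: the felt backstop gives 3 mm at 5 N/mm, then is solid. Tear bar of the carriage: across the track 24 mm before home, underside 84 mm over the desk, posts 55 mm either side; a hand does not fit under it. Pinch tyre undersides: 57 mm over the desk.
- ink_bottle: dark blue glass ink bottle with a black cap, 50 x 50 x 60 mm, standing loose on the desk between the robot and the dispenser; leave alone. Origin under its centre, z up.
- card_case: flat silver-white card case, 63 x 96 x 9 mm, lying loose on the desk behind the ruler; leave alone. Origin under its centre.
Not all that is in view belongs to the job. What is shaped like the note_roll but pink is not meant.

How it is judged:
On the way, in this order (a step that is already met when the one before it is completed fails the run):
1. the ruler is picked up off the desk (height (world z) of ruler above 0.02 m), for 0.2 s.
2. the ruler pushes the roll into the far half of the track, where the carriage stands (x of note_roll in the frame of dispenser above -0.008 m and contact force between ruler and note_roll above 0.5 N).
At the end, for the whole second after the job is handed in: The roll lies square across the track (within 0.08 rad), at rest, gripped in the dispenser by the pinch arm (contact force of the dispenser's parts on it over 4 N; its own weight is 2 N at most) with nothing pushing it; the ruler lies flat on the desk, at rest, released (contact force between note_roll and dispenser above 4 N and x of note_roll in the frame of dispenser above -0.004 m and angle between the y axis of note_roll and the y axis of dispenser, either way round below 0.08 rad and linear speed of each of note_roll, ruler below 0.01 m/s and contact force between ruler and note_roll below 0.05 N and height (world z) of ruler below 0.005 m and angle between ruler's own z axis and vertical below 0.06 rad); the robot touches nothing.
It fails at once if the roll is pushed with more than 12 N (contact force between ruler and note_roll above 12 N).
It fails at once if the hand or arm touches the roll (contact force between any of the fingers, the arm and note_roll above 0.5 N).
It fails at once if the roll is lifted off its track (height (world z) of note_roll above 0.045 m).
It fails at once if the roll is batted along instead of rolled gently (faster than 0.35 m/s) (linear speed of note_roll above 0.35 m/s).
It fails at once if the ink bottle or the card case is disturbed (distance of any of ink_bottle, card_case from where it was at the start of the episode above 0.015 m).
It also fails if it takes over 58 s, if anything falls off the work surface, if the arm or the gripper's body presses on something with over 40 N, if the wrist force passes 120 N, or if a joint passes its speed limit or range.

### The arm

A 6-joint arm with a two-finger parallel gripper is mounted at the origin on the work surface; the furniture and walls round the work are solid. World frame = base frame: x ahead of the robot, y to its left, z up, the work surface at z = 0. Lengths are in m, angles in rad, forces in N, time in s.
With the tool pointing down it reaches from about 0.35 to 0.85 m from the base axis. Payload 8.1 kg.
Tool frame: the origin (TCP) lies midway between the tips of the shut fingers; the grasp point (between the pads) lies 19 mm behind it (robot.tcp_to_grasp is the distance from the TCP to the grasp point, in m); x points along the fingers, y is the direction in which the jaws open and shut, and the axes are right-handed (so a half turn about x gives the same grasp; the last joint's range is limited). The gripper opens to 93 mm and grips with 3 to 60 N. Pads are 15 mm wide; open, the fingers measure 128 mm over their backs; the gripper's body (75 mm by 188 mm) begins 65 mm behind the grasp point.
Start: joints at [-1.282, 0.13, 1.488, -0, 1.523, -0.085], TCP at [0.219, -0.559, 0.198] pointing down, gripper open.
Joint ranges: [-2.96, 2.96], [-0.89, 2.26], [0.02, 2.5], [-1.34, 4.48], [0, 2.73], [-2.66, 2.66]. Speed limits (rad/s): [2.39, 2.39, 2.79, 3.14, 3.14, 3.14].

### API

Orientations are given as a rotation vector (axis times angle).
In Python, from plant import robot gives the robot as it stands.
- The arm moves only by the tool play_rows, never from a script. Its argument "plan" is a list of rows, each an object with "slide": the shift along the world's x, y, z as a fraction of full scale, a list of three; "roll": the turn about the world's z as a fraction of full scale; "fingers": the gripper command: -1 is shut, 1 is fully open, values between are in proportion. A call has 1 to 20 rows; each row shifts and turns the commanded pose from where the row before left it; what a row does not reach is not made up. Full scale, the value 1, is 30 mm for a shift and 8 degrees for a turn. A row lasts 1/8 s, in which the tool goes at most 62.5 mm and 10.7 degrees, less where a joint would pass 70% of its speed; a pose out of reach is approached as far as the arm can. A call with a number of a shift or a turn outside -1 to 1 is refused whole. A call with a gripper value outside its range is refused whole. The fingers move at their own pace and stop on an object; "squeeze" is the grip in N (left out, the last holds). Time passes only in rows, so rows that do not move let the fingers close. It gives the time, the measured TCP pose, the force and the opening at its end, in the units of the state.
- robot.read_state(): the state, without advancing time (a new reading comes with each control period).
- robot.read_camera(name): name is "scene" or "top" or "wrist"; returns the picture (420x560x3 uint8, red, green, blue); there is no depth.
- robot.get_calibration(name): a dict with "fx", "fy", "cx", "cy" (pixels), "R" (3x3) and "t" (3): a world point X has camera coordinates R X + t; the wrist camera has in their place "T_tool_cam" (4x4, takes a point from camera to tool coordinates, whose origin is the TCP and whose axes are the tool frame's). Camera axes: x right, y down, z forward; pixel columns grow to the right and rows downward; lengths in m; the calibration is good to about 2 mm. The wrist camera is an equidistant fisheye: a pixel r from the principal point sees the ray r / f radians off the axis. A picture is of the moment at which its call begins: read the wrist's pose just before it. get_calibration takes no time and is no camera call.
- robot.close_job(): hands the job in, once; it reports no verdict.
Trained networks look in the newest picture that a camera, given by its name, has taken for a name from the list of things; names that differ only in an ending like _2 or _b are one class to them, and where a whole thing is asked for, a point or a joint stands for the part that bears it (a point fixed in the world has none). Each returns a list of dicts, best first, with "p" (0 to 1); they miss things now and then, are a little off and sometimes report something else, mostly with a low value. They report only what shows in the picture. A call takes as long as a camera call. They do not tell look-alikes from the thing itself.
- robot.boxes_of(camera, target): "extent" ([centre column, centre row, width, height] in pixels, round what is visible of it).
- robot.regions_of(camera, target): "region" (420x560 bool, what is visible of it) and "extent" ([centre column, centre row, width, height] in pixels, round what is visible of it).
- robot.mark_of(camera, target): "point" ([column, row] in pixels: a listed point, or the origin of a listed thing).
The state is a dict: "t": time; "q": joint angles; "dq": joint speeds; "joint_torque": joint torques, N m; "tool_pos": TCP position; "orientation": TCP orientation; "force": force on the tool from outside, world axes, zero at the start; "wrist_torque": the same for the moment, N m; "opening": finger opening in m.
Only numpy, scipy, OpenCV 4.12 (cv2) and the standard library are available. Lean on these libraries where they do the work, as an engineer would, in place of code of your own. Each camera call takes 0.05 s, during which the arm holds its last target.

## Working session

There is one attempt and no reset: what is moved stays moved. The work goes in short steps, Python scripts to look and compute and a tool call to move; the robot and the scene stay as the last step left them, time stands still between calls to the robot, and variables do not carry over. Pictures are saved under pics/ and viewed, and the job is handed in when it is done.

Besides the shell and the picture viewer there is one more tool, called after "Request:" by a JSON object that holds its "op" and its "data", one argument or row to a line. play_rows: Moves the arm, as the interface text tells. Its arguments: {"type":"object","properties":{"plan":{"type":"array","items":{"type":"object","properties":{"slide":{"type":"array","items":{"type":"number","minimum":-1,"maximum":1}},"roll":{"type":"number","minimum":-1,"maximum":1},"fingers":{"type":"number"}}}},"squeeze":{"type":"number"}},"required":["plan"]}

```bash
mkdir -p pics
cat > h.py <<'E'
import numpy as np, cv2
from plant import robot
def save(cam,name):
    im=robot.read_camera(cam); cv2.imwrite('pics/'+name,im[:,:,::-1]); return im
def toz(cam,px,z):
    c=robot.get_calibration(cam); R=np.array(c['R']);t=np.array(c['t'])
    d=R.T@np.array([(px[0]-c['cx'])/c['fx'],(px[1]-c['cy'])/c['fy'],1]); o=-R.T@t
    return o+d*(z-o[2])/d[2]
def proj(cam,X):
    c=robot.get_calibration(cam); p=np.array(c['R'])@np.array(X)+np.array(c['t'])
    return np.array([c['fx']*p[0]/p[2]+c['cx'],c['fy']*p[1]/p[2]+c['cy']])
E
python3 - <<'E'
from h import *
a=save('top','top0.png');b=save('scene','scene0.png')
s=robot.read_state();print({k:np.round(v,3).tolist() for k,v in s.items()})
for c in('top','scene'):
    k=robot.get_calibration(c);R=np.array(k['R']);print(c,-R.T@np.array(k['t']),R[2],k['fx'])
E
```

```text
{'t': 0.1, 'q': [-1.282, 0.131, 1.489, -0.0, 1.523, -0.085], 'dq': [-0.001, 0.0, -0.003, -0.0, -0.001, -0.001], 'joint_torque': [0.001, -56.134, -49.31, 0.077, 0.029, -0.0], 'tool_pos': [0.219, -0.558, 0.197], 'orientation': [2.018, 0.383, -2.018], 'force': [0.181, 0.602, 0.498], 'wrist_torque': [0.025, 0.034, 0.0], 'opening': 0.093}
top [0.35639923 0.0103383  0.91249855] [ 0.11435775  0.00950138 -0.9933942 ] 403.8175005828885
scene [0.11466878 0.80898336 0.55430077] [ 0.33468395 -0.79328799 -0.50860674] 434.87873575419036
```

View pics/top0.png

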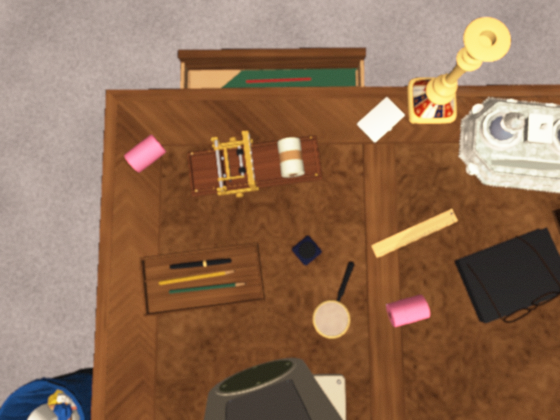

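View pics/scene0.png

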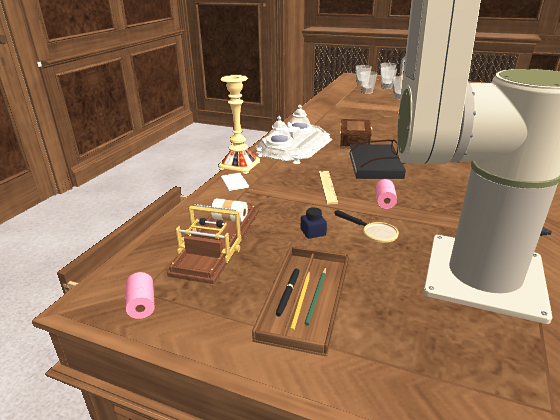

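The white, tan-banded roll at top (290,157), on the track, is the note_roll. The pink rolls at (145,153) and (408,311) are look-alikes and lie off the track. The ruler is at (415,233), the ink bottle at (306,250) and the card case at (381,119). The loading end is on the right. I'll measure these next.

Run:
```python
from h import *
im=save('top','top1.png')
cv2.imwrite('pics/crop1.png',cv2.resize(im[85:285,175:475,::-1],None,fx=2.6,fy=2.6,interpolation=cv2.INTER_CUBIC))
for n,z in [('ruler',0.008),('note_roll',.037),('dispenser',.012),('ink_bottle',.06),('card_case',.009)]:
    r=robot.regions_of('top',n)
    m=robot.mark_of('top',n)
    for e in r[:2]:
        ys,xs=np.nonzero(e['region']); rect=cv2.minAreaRect(np.c_[xs,ys].astype(np.float32))
        bp=cv2.boxPoints(rect); W=np.array([toz('top',p,z)[:2] for p in bp])
        print(n,e['p'],np.round(e['extent']),np.round(W,4).tolist(),'c',W.mean(0).round(4),[np.linalg.norm(W[0]-W[1]).round(3),np.linalg.norm(W[1]-W[2]).round(3)])
    for e in m[:2]: print('  mark',e['p'],e['point'],toz('top',e['point'],z).round(4))
for n,z in [('loading_end',.012),('seat_nearest',.037),('seat_farthest',.037)]:
    for e in robot.mark_of('top',n)[:2]: print(n,e['p'],e['point'],toz('top',e['point'],z).round(4))
```

```text
ruler 0.62 [415. 234.  79.  47.] [[0.3874, -0.175], [0.4701, -0.3579], [0.4414, -0.3695], [0.3592, -0.1873]] c [ 0.4145 -0.2724] [np.float64(0.201), np.float64(0.031)]
  mark 0.71 [416.2, 233.6] [ 0.4114 -0.2787  0.008 ]
note_roll 0.83 [291. 157.  29.  41.] [[0.6229, 0.0333], [0.6304, -0.0176], [0.5442, -0.0295], [0.5368, 0.0208]] c [0.5836 0.0018] [np.float64(0.051), np.float64(0.087)]
note_roll 0.72 [145. 153.  45.  38.] [[0.5879, 0.3745], [0.642, 0.314], [0.5995, 0.2775], [0.5459, 0.3379]] c [0.5938 0.326 ] [np.float64(0.081), np.float64(0.056)]
  mark 0.93 [409.6, 307.7] [ 0.2527 -0.2485  0.037 ]
  mark 0.84 [291.0, 158.0] [ 5.794e-01 -3.000e-04  3.700e-02]
dispenser 0.89 [254. 164. 132.  64.] [[0.6287, 0.2479], [0.6755, -0.0523], [0.5285, -0.0729], [0.483, 0.2219]] c [0.5789 0.0862] [np.float64(0.304), np.float64(0.148)]
dispenser 0.6 [306. 249.  32.  32.] [[0.3813, 0.0066], [0.4157, -0.0354], [0.3735, -0.0697], [0.3395, -0.0279]] c [ 0.3775 -0.0316] [np.float64(0.054), np.float64(0.054)]
  mark 0.94 [253.7, 167.5] [0.5644 0.0845 0.012 ]
  mark 0.2 [321.0, 156.4] [ 0.5888 -0.069   0.012 ]
ink_bottle 0.96 [308. 249.  29.  32.] [[0.3757, 0.0039], [0.4102, -0.0312], [0.3763, -0.0644], [0.3422, -0.0292]] c [ 0.3761 -0.0302] [np.float64(0.049), np.float64(0.047)]
  mark 0.96 [305.1, 248.9] [ 0.3778 -0.0278  0.06  ]
card_case 0.9 [381. 121.  54.  46.] [[0.6664, -0.1501], [0.7354, -0.2193], [0.6855, -0.2648], [0.6174, -0.1957]] c [ 0.6762 -0.2075] [np.float64(0.098), np.float64(0.067)]
  mark 0.84 [378.6, 121.6] [ 0.6704 -0.2034  0.009 ]
loading_end 0.87 [320.0, 155.1] [ 0.5919 -0.0667  0.012 ]
seat_nearest 0.76 [251.9, 161.8] [0.5716 0.0865 0.037 ]
seat_farthest 0.67 [223.1, 164.7] [0.5656 0.1503 0.037 ]
seat_farthest 0.3 [253.8, 166.2] [0.5616 0.0822 0.037 ]
```

View pics/crop1.png

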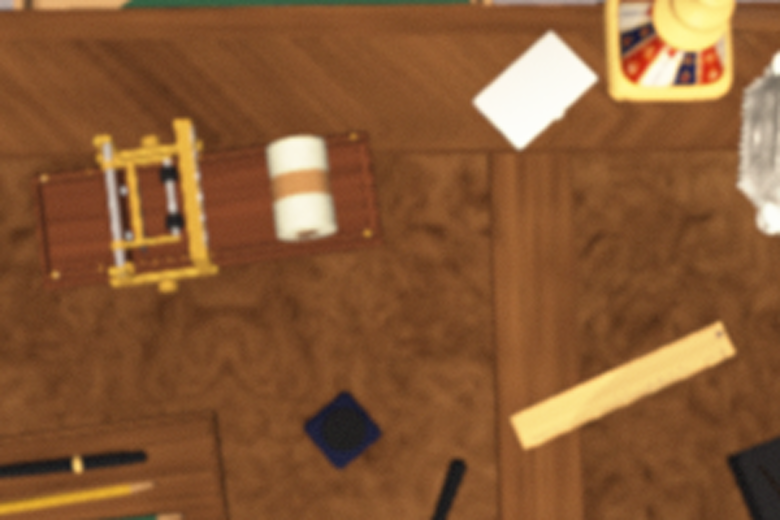

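Run:
```python
from h import *
im=robot.read_camera('top')
for z in (.012,.026):
    P=[toz('top',(175+(a+.5)/2.6-.5,85+(b+.5)/2.6-.5),z) for a,b in [(367,133),(380,238),(50,280),(40,178)]]
    P=np.array(P)[:,:2]; print(z,P.round(4).tolist(),[np.linalg.norm(P[i]-P[(i+1)%4]).round(3) for i in range(4)], P.mean(0).round(4),
    [np.degrees(np.arctan2(*(P[b]-P[a])[::-1])).round(2) for a,b in((0,3),(1,2))])
def w(a,b,z): return toz('top',(175+(a+.5)/2.6-.5,85+(b+.5)/2.6-.5),z)
R=np.array([w(*p,.008)[:2] for p in [(511,417),(526,449),(736,352),(721,321)]])
print(R.round(4).tolist(),R.mean(0),[np.linalg.norm(R[i]-R[(i+1)%4]).round(3) for i in range(4)])
cv2.imwrite('pics/disp.png',cv2.resize(im[120:205,180:330,::-1],None,fx=5.3,fy=5.3,interpolation=cv2.INTER_CUBIC))
s=robot.read_camera('scene')
cv2.imwrite('pics/disps.png',cv2.resize(s[170:290,150:350,::-1],None,fx=4,fy=4,interpolation=cv2.INTER_CUBIC))
```

```text
0.012 [[0.6371, -0.058], [0.5428, -0.0678], [0.5082, 0.2198], [0.5993, 0.2303]] [np.float64(0.095), np.float64(0.29), np.float64(0.092), np.float64(0.291)] [0.5719 0.0811] [np.float64(97.48), np.float64(96.86)]
0.026 [[0.6328, -0.0569], [0.5399, -0.0666], [0.5059, 0.2166], [0.5955, 0.2269]] [np.float64(0.093), np.float64(0.285), np.float64(0.09), np.float64(0.286)] [0.5685 0.08  ] [np.float64(97.48), np.float64(96.86)]
[[0.3866, -0.1776], [0.3592, -0.1895], [0.441, -0.3728], [0.468, -0.3614]] [ 0.41369639 -0.27533577] [np.float64(0.03), np.float64(0.201), np.float64(0.029), np.float64(0.201)]
```

View pics/disp.png

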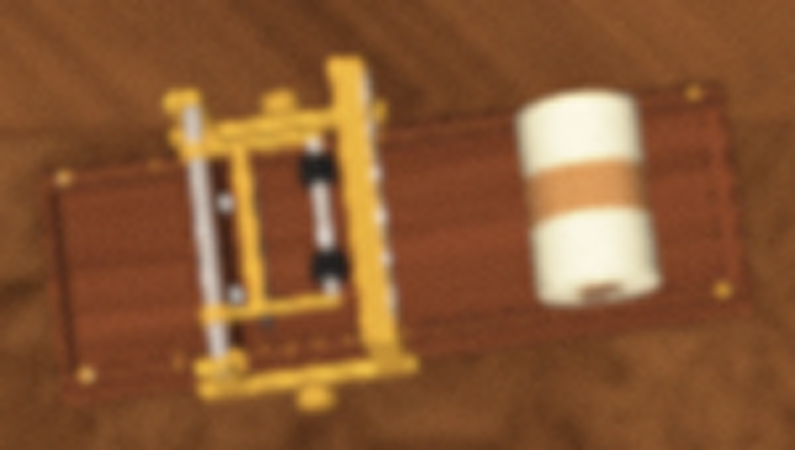

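View pics/disps.png

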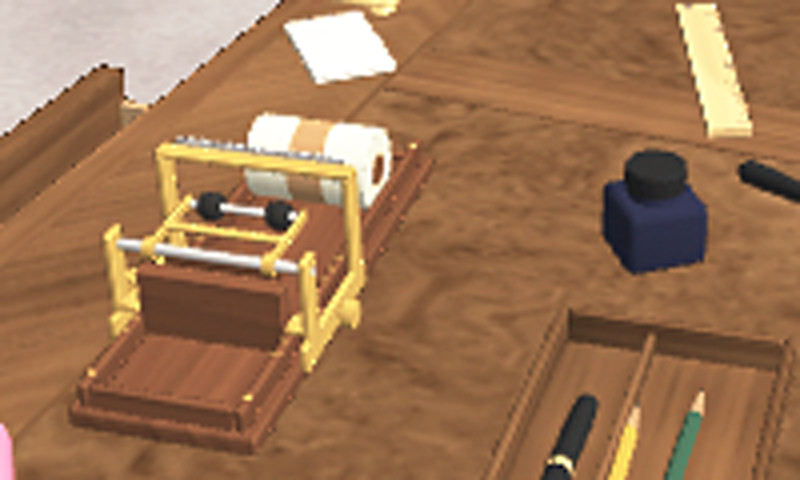

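Run:
```python
from h import *
from scipy.spatial.transform import Rotation as Rt
def w(a,b,z): return toz('top',(180+(a+.5)/5.3-.5,120+(b+.5)/5.3-.5),z)
P=np.array([w(*p,.026)[:2] for p in [(693,92),(723,289),(87,374),(63,177)]]);c=P.mean(0)
print(P.round(4).tolist(),[np.linalg.norm(P[i]-P[(i+1)%4]).round(4) for i in range(4)],c)
th=[np.arctan2(*(P[b]-P[a])[::-1]) for a,b in((0,3),(1,2))]+[np.arctan2(*(P[0]-P[1])[::-1])+np.pi/2,np.arctan2(*(P[3]-P[2])[::-1])+np.pi/2]
print(np.degrees(th))
t=np.mean(th[:2]);ex=np.array([np.cos(t),np.sin(t)]);ey=np.array([-ex[1],ex[0]])
def d(a,b,z): v=w(a,b,z)[:2]-c;return (v@ex).round(4),(v@ey).round(4)
for n,a,b,z in [('base R',718,82,.012),('base R',747,308,.012),('base L',52,180,.012),('base L',66,404,.012),
 ('bar',347,62,.09),('bar',384,360,.09),('tyre',318,166,.062),('tyre',328,265,.062),('roll',588,195,.058)]: print(n,d(a,b,z))
u=np.radians
for n,z in [('loading_end',(320.0,155.1,.012)),('sn',(251.9,161.8,.037)),('sf',(223.1,164.7,.037))]:
    v=toz('top',z[:2],z[2])[:2]-c;print(n,v@ex,v@ey)
s=robot.read_state();M=Rt.from_rotvec(s['orientation']).as_matrix();print(M.round(3))
print('candle',toz('top',(432,100),0),toz('top',(487,40),.2))
```

```text
[[0.6303, -0.0445], [0.5448, -0.0559], [0.5109, 0.212], [0.5958, 0.2237]] [np.float64(0.0863), np.float64(0.27), np.float64(0.0858), np.float64(0.2704)] [0.57045894 0.08382905]
[97.32545561 97.22471053 97.57954672 97.86294618]
base R (np.float64(-0.1476), np.float64(-0.0502))
base R (np.float64(-0.1457), np.float64(0.0499))
base L (np.float64(0.1433), np.float64(-0.0464))
base L (np.float64(0.1478), np.float64(0.0517))
bar (np.float64(0.0056), np.float64(-0.0549))
bar (np.float64(0.006), np.float64(0.066))
tyre (np.float64(0.0245), np.float64(-0.0225))
tyre (np.float64(0.0254), np.float64(0.0189))
roll (np.float64(-0.0831), np.float64(0.0034))
loading_end -0.15206893227406248 -0.002157038708656888
sn 0.002466325411562106 -0.0014335572600019419
sf 0.06657623447195332 -0.003605238691142455
[[-0.     0.365 -0.931]
 [-0.    -0.931 -0.365]
 [-1.     0.     0.   ]]
candle [ 0.7244719  -0.33199687  0.        ] [ 0.75854292 -0.36441186  0.2       ]
```

Dispenser: centre (0.5705, 0.084), yaw about 97.4°. The bar and tyre positions put home at track x ≈ 0.030. The ruler's centre is (0.414, -0.275) and its axis is at 114°. I'll move above the grasp point, 40 mm behind centre.

Request:
{"op": "play_rows", "data": {
  "plan": [
    {"slide":[0.586,0.686,-0.215],"roll":0.965,"fingers":1},
    {"slide":[0.586,0.686,-0.215],"roll":0.965,"fingers":1},
    {"slide":[0.586,0.686,-0.215],"roll":0.965,"fingers":1},
    {"slide":[0.586,0.686,-0.215],"roll":0.965,"fingers":1},
    {"slide":[0.586,0.686,-0.215],"roll":0.965,"fingers":1},
    {"slide":[0.586,0.686,-0.215],"roll":0.965,"fingers":1},
    {"slide":[0.586,0.686,-0.215],"roll":0.965,"fingers":1},
    {"slide":[0.586,0.686,-0.215],"roll":0.965,"fingers":1},
    {"slide":[0.586,0.686,-0.215],"roll":0.965,"fingers":1},
    {"slide":[0.586,0.686,-0.215],"roll":0.965,"fingers":1},
    {"slide":[0.586,0.686,-0.215],"roll":0.965,"fingers":1},
    {"slide":[0.586,0.686,-0.215],"roll":0.965,"fingers":1},
    {"slide":[0,0,0],"roll":0,"fingers":1}
  ],
  "squeeze": 40
}}

```text
t: 2.52
tool_pos: [0.4306, -0.3101, 0.1204]
orientation: [0.893, 1.381, -0.892]
force: [0.4, 0.2, -0.1]
opening: 0.0929
```

```bash
cat >> h.py <<'E'
from scipy.spatial.transform import Rotation as Rt
def wr(px,z,s):
    k=robot.get_calibration('wrist');T=np.array(k['T_tool_cam'])
    v=np.array([px[0]-k['cx'],px[1]-k['cy']]);r=np.linalg.norm(v);a=r/k['fx']
    d=np.array([*(v/max(r,1e-9)*np.sin(a)),np.cos(a)])
    M=Rt.from_rotvec(s['orientation']).as_matrix()
    o=M@T[:3,3]+s['tool_pos'];d=M@T[:3,:3]@d
    return o+d*(z-o[2])/d[2]
def st():
    s=robot.read_state();M=Rt.from_rotvec(s['orientation']).as_matrix()
    print('t',round(s['t'],2),'pos',np.round(s['tool_pos'],4),'jawyaw',np.degrees(np.arctan2(M[1,1],M[0,1])).round(2),'xaxis',M[:,0].round(3),'F',np.round(s['force'],2),'op',round(s['opening'],4),'q6',round(s['q'][5],2));return s
E
python3 - <<'E'
from h import *
s=st();im=save('wrist','w1.png')
E
```

```text
t 2.52 pos [ 0.4306 -0.3101  0.1204] jawyaw 24.21 xaxis [-0.001  0.001 -1.   ] F [ 0.43  0.19 -0.07] op 0.0929 q6 -1.14
```

View pics/w1.png

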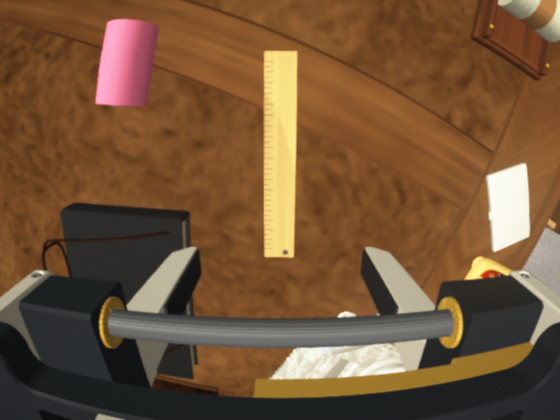

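The wrist view shows the ruler from (265,52)/(297,52) to (264,257)/(294,257), between the fingers. The pink look-alike at (127,62) and the card case at (508,207) are clear of it.

Run:
```python
from h import *
s=robot.read_state()
P=np.array([wr(p,.008,s)[:2] for p in [(265,52),(297.5,51.5),(294,257.5),(264,257.5)]])
print(P.round(4).tolist(),P.mean(0),[np.linalg.norm(P[i]-P[(i+1)%4]).round(4) for i in range(4)],[np.degrees(np.arctan2(*(P[a]-P[b])[::-1])) for a,b in((0,3),(1,2))])
```

```text
[[0.3608, -0.1894], [0.3873, -0.1771], [0.4667, -0.3598], [0.439, -0.3721]] [ 0.41344328 -0.27462558] [np.float64(0.0293), np.float64(0.1992), np.float64(0.0303), np.float64(0.1988)] [np.float64(113.18481817593268), np.float64(113.49982691395161)]
```

Request:
{"op": "play_rows", "data": {
  "plan": [
    {"slide":[0,0,-0.9],"roll":0,"fingers":1},
    {"slide":[0,0,-0.9],"roll":0,"fingers":1},
    {"slide":[0,0,-0.9],"roll":0,"fingers":0.2},
    {"slide":[0,0,-0.9],"roll":0,"fingers":0},
    {"slide":[-0.02,-0.03,-0.2],"roll":0,"fingers":-0.1},
    {"slide":[0,0,-0.1],"roll":0,"fingers":-0.2},
    {"slide":[0,0,0],"roll":0,"fingers":-1},
    {"slide":[0,0,0],"roll":0,"fingers":-1},
    {"slide":[0,0,0],"roll":0,"fingers":-1},
    {"slide":[0,0,0],"roll":0,"fingers":-1}
  ],
  "squeeze": 40
}}

```text
t: 3.82
tool_pos: [0.4297, -0.3126, 0.0043]
orientation: [0.894, 1.379, -0.895]
force: [0.1, 0.5, 0.6]
opening: 0.0174
```

Run:
```python
from h import *
s=st();save('wrist','w2.png')
```

```text
t 3.83 pos [ 0.4297 -0.3126  0.0043] jawyaw 24.06 xaxis [ 0. -0. -1.] F [0.06 0.52 0.59] op 0.0174 q6 -1.15
```

View pics/w2.png

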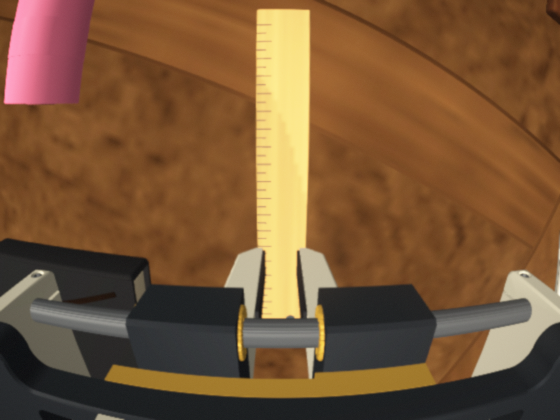

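Request:
{"op": "play_rows", "data": {
  "plan": [
    {"slide":[0,0,0],"roll":0,"fingers":-1},
    {"slide":[0,0,0],"roll":0,"fingers":-1}
  ]
}}

```text
t: 4.12
tool_pos: [0.4295, -0.3125, 0.0039]
orientation: [0.895, 1.379, -0.895]
force: [-0.1, -0.9, 0.2]
opening: 0.0004
```

Run:
```python
from h import *
s=st();im=save('wrist','w3.png');cv2.imwrite('pics/w3c.png',cv2.resize(im[220:340,190:370,::-1],None,fx=4,fy=4))
```

```text
t 4.12 pos [ 0.4295 -0.3125  0.0039] jawyaw 24.06 xaxis [-0.  0. -1.] F [-0.06 -0.92  0.19] op 0.0004 q6 -1.15
```

View pics/w3c.png

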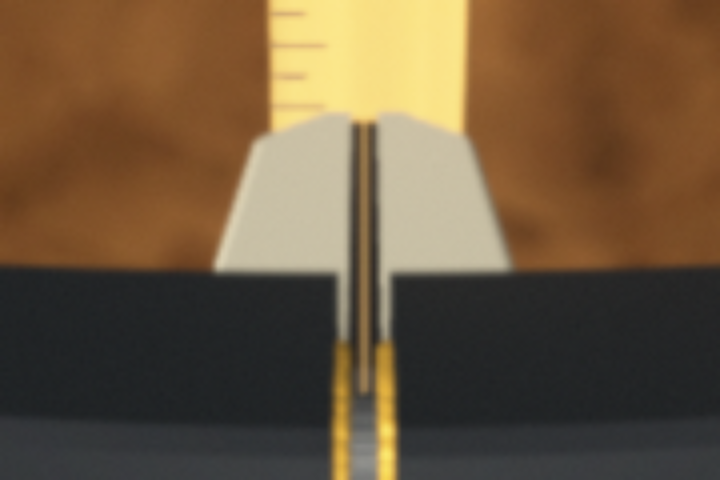

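The fingers shut above the ruler, because the tips retract when they're open. I'll lift, open to about 40 mm and check the ruler hasn't moved.

Request:
{"op": "play_rows", "data": {
  "plan": [
    {"slide":[0,0,0.7],"roll":0,"fingers":-0.1},
    {"slide":[0,0,0],"roll":0,"fingers":-0.1},
    {"slide":[0,0,0],"roll":0,"fingers":-0.1},
    {"slide":[0,0,0],"roll":0,"fingers":-0.1}
  ]
}}

```text
t: 4.68
tool_pos: [0.429, -0.312, 0.024]
orientation: [0.895, 1.38, -0.895]
force: [-0.4, -0.1, -0.2]
opening: 0.0356
```

Run:
```python
from h import *
s=st();im=save('wrist','w4.png')
```

```text
t 4.67 pos [ 0.429 -0.312  0.024] jawyaw 24.06 xaxis [-0.001  0.001 -1.   ] F [-0.44 -0.09 -0.16] op 0.0356 q6 -1.15
```

View pics/w4.png

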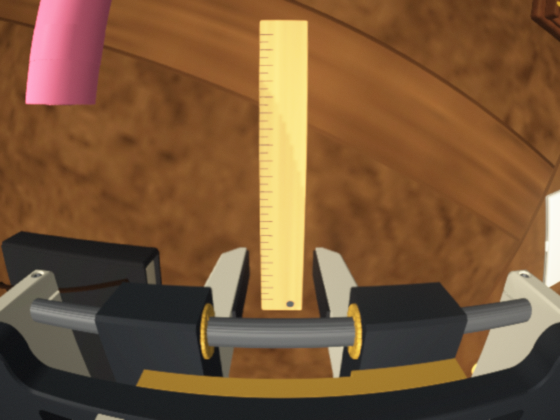

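Request:
{"op": "play_rows", "data": {
  "plan": [
    {"slide":[0,0,-0.4],"roll":0,"fingers":-0.15},
    {"slide":[0,0,-0.3],"roll":0,"fingers":-0.15},
    {"slide":[0,0,-0.05],"roll":0,"fingers":-0.15},
    {"slide":[0,0,0],"roll":0,"fingers":-0.15}
  ]
}}

```text
t: 5.22
tool_pos: [0.4293, -0.3123, 0.0021]
orientation: [0.895, 1.38, -0.895]
force: [0.7, -0.0, 0.8]
opening: 0.0395
```

Request:
{"op": "play_rows", "data": {
  "plan": [
    {"slide":[0,0,-0.06],"roll":0,"fingers":-0.15},
    {"slide":[0,0,0],"roll":0,"fingers":-0.15}
  ]
}}

```text
t: 5.48
tool_pos: [0.4296, -0.3126, 0.0008]
orientation: [0.895, 1.379, -0.895]
force: [-0.0, 0.5, 0.2]
opening: 0.0398
```

Request:
{"op": "play_rows", "data": {
  "plan": [
    {"slide":[0,0,-0.05],"roll":0,"fingers":-0.15},
    {"slide":[0,0,0],"roll":0,"fingers":-0.15}
  ]
}}

```text
t: 5.72
tool_pos: [0.4295, -0.3125, -0.0009]
orientation: [0.895, 1.379, -0.895]
force: [-0.0, -0.4, -1.0]
opening: 0.0393
```

Request:
{"op": "play_rows", "data": {
  "plan": [
    {"slide":[0,0,-0.05],"roll":0,"fingers":-0.15},
    {"slide":[0,0,0],"roll":0,"fingers":-0.15}
  ]
}}

```text
t: 5.98
tool_pos: [0.4294, -0.3124, -0.0025]
orientation: [0.895, 1.379, -0.895]
force: [0.2, 0.4, -1.2]
opening: 0.0395
```

Request:
{"op": "play_rows", "data": {
  "plan": [
    {"slide":[0,0,-0.05],"roll":0,"fingers":-0.15},
    {"slide":[0,0,0],"roll":0,"fingers":-0.15}
  ]
}}

```text
t: 6.22
tool_pos: [0.4294, -0.3124, -0.0041]
orientation: [0.895, 1.379, -0.895]
force: [0.3, -0.8, -0.4]
opening: 0.0396
```

Request:
{"op": "play_rows", "data": {
  "plan": [
    {"slide":[0,0,-0.05],"roll":0,"fingers":-0.15},
    {"slide":[0,0,0],"roll":0,"fingers":-0.15}
  ]
}}

```text
t: 6.48
tool_pos: [0.4294, -0.3124, -0.0055]
orientation: [0.895, 1.379, -0.895]
force: [0.7, 0.3, 0.0]
opening: 0.0394
```

Request:
{"op": "play_rows", "data": {
  "plan": [
    {"slide":[0,0,-0.05],"roll":0,"fingers":-0.15},
    {"slide":[0,0,0],"roll":0,"fingers":-0.15}
  ]
}}

```text
t: 6.72
tool_pos: [0.4294, -0.3124, -0.007]
orientation: [0.895, 1.379, -0.895]
force: [0.6, -0.5, -0.3]
opening: 0.0394
```

Request:
{"op": "play_rows", "data": {
  "plan": [
    {"slide":[0,0,-0.05],"roll":0,"fingers":-0.15},
    {"slide":[0,0,0],"roll":0,"fingers":-0.15}
  ]
}}

```text
t: 6.98
tool_pos: [0.4294, -0.3124, -0.0085]
orientation: [0.895, 1.379, -0.895]
force: [0.5, -0.5, 1.2]
opening: 0.039
```

Run:
```python
from h import *
s=st();im=save('wrist','w5.png');cv2.imwrite('pics/w5c.png',cv2.resize(im[220:340,190:370,::-1],None,fx=4,fy=4))
```

```text
t 6.97 pos [ 0.4294 -0.3124 -0.0085] jawyaw 24.06 xaxis [-0.  0. -1.] F [ 0.54 -0.49  1.17] op 0.039 q6 -1.15
```

View pics/w5c.png

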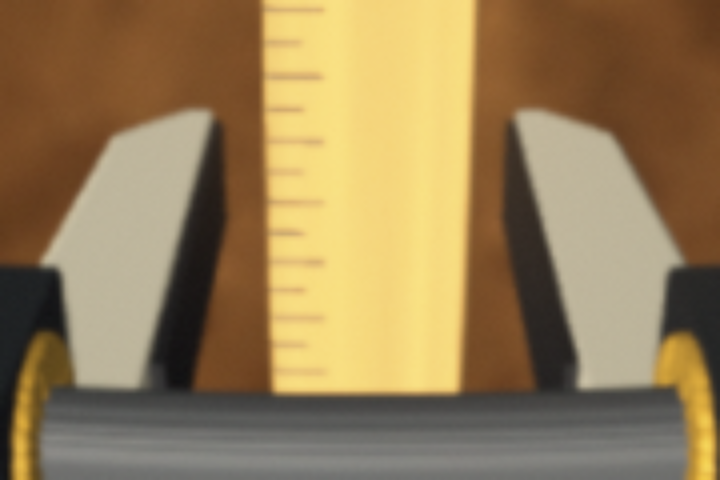

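Request:
{"op": "play_rows", "data": {
  "plan": [
    {"slide":[0,0,-0.05],"roll":0,"fingers":-0.3},
    {"slide":[0,0,0],"roll":0,"fingers":-0.3}
  ],
  "squeeze": 20
}}

```text
t: 7.28
tool_pos: [0.4294, -0.3124, -0.01]
orientation: [0.895, 1.379, -0.895]
force: [-0.8, 0.6, -0.2]
opening: 0.0327
```

Request:
{"op": "play_rows", "data": {
  "plan": [
    {"slide":[0,0,0],"roll":0,"fingers":-0.6},
    {"slide":[0,0,0],"roll":0,"fingers":-0.6}
  ],
  "squeeze": 20
}}

```text
t: 7.52
tool_pos: [0.4295, -0.3125, -0.0098]
orientation: [0.895, 1.379, -0.895]
force: [-0.2, 0.5, -0.4]
opening: 0.0197
```

Run:
```python
from h import *
s=st();im=save('wrist','w6.png');cv2.imwrite('pics/w6c.png',cv2.resize(im[220:340,190:370,::-1],None,fx=4,fy=4))
s2=save('scene','s6.png');cv2.imwrite('pics/s6c.png',cv2.resize(s2[120:240,250:410,::-1],None,fx=5,fy=5,interpolation=cv2.INTER_CUBIC))
```

```text
t 7.53 pos [ 0.4295 -0.3125 -0.0098] jawyaw 24.06 xaxis [ 0. -0. -1.] F [-0.23  0.48 -0.41] op 0.0197 q6 -1.15
```

View pics/w6c.png

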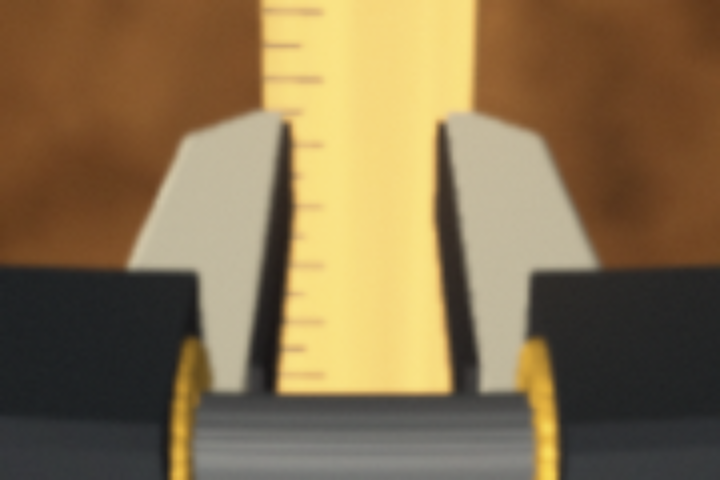

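View pics/s6c.png

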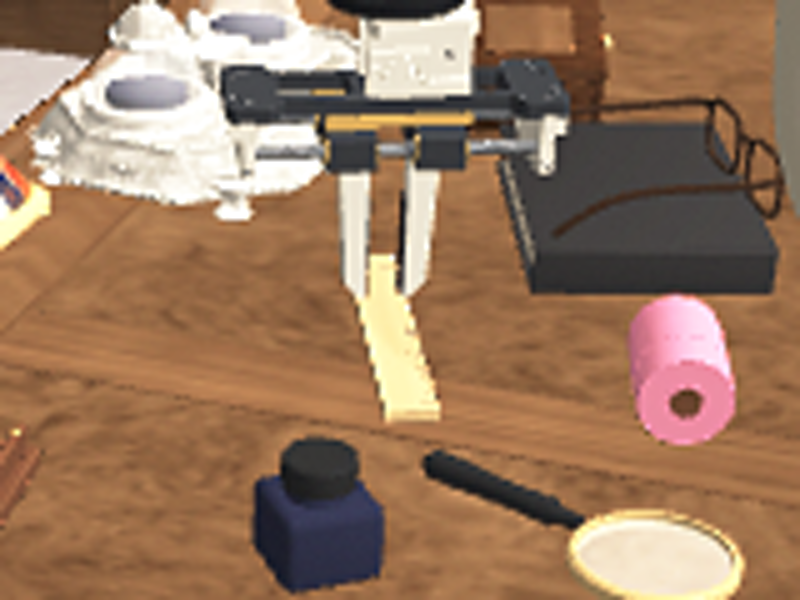

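Run:
```python
from h import *
print(robot.tcp_to_grasp)
k=robot.get_calibration('wrist');T=np.array(k['T_tool_cam']);print(T.round(3))
def ray(px):
    v=np.array([px[0]-k['cx'],px[1]-k['cy']]);r=np.linalg.norm(v);a=r/k['fx']
    return T[:3,:3]@np.array([*(v/r*np.sin(a)),np.cos(a)])
o=T[:3,3]
for pl,pr,op in [((190+285/4,220+113/4),(190+442/4,220+113/4),.0197),((190+212/4,220+112/4),(190+515/4,220+112/4),.039)]:
    a,b=ray(pl),ray(pr); s=op/abs(a[1]-b[1]); print(o+s*a,o+s*b)
```

```text
0.0188
[[-0.001 -0.29   0.957 -0.186]
 [ 1.    -0.001  0.     0.   ]
 [ 0.001  0.957  0.29  -0.081]
 [ 0.     0.     0.     1.   ]]
[-0.0360196  -0.00965976 -0.01558416] [-0.03604532  0.01004024 -0.01556498]
[-0.03262815 -0.01930671 -0.01419614] [-0.03267906  0.01969329 -0.01415816]
```

The fingertips are really about 20–30 mm behind the reported TCP. I'll open to about 40 mm and feel down for the desk.

Request:
{"op": "play_rows", "data": {
  "plan": [
    {"slide":[0,0,0],"roll":0,"fingers":-0.1},
    {"slide":[0,0,0],"roll":0,"fingers":-0.1},
    {"slide":[0,0,-0.1],"roll":0,"fingers":-0.15},
    {"slide":[0,0,0],"roll":0,"fingers":-0.15}
  ]
}}

```text
t: 8.12
tool_pos: [0.4292, -0.3123, -0.0133]
orientation: [0.895, 1.38, -0.895]
force: [-0.2, -0.7, -0.6]
opening: 0.0396
```

Request:
{"op": "play_rows", "data": {
  "plan": [
    {"slide":[0,0,-0.06],"roll":0,"fingers":-0.15},
    {"slide":[0,0,0],"roll":0,"fingers":-0.15}
  ]
}}

```text
t: 8.38
tool_pos: [0.4294, -0.3124, -0.0149]
orientation: [0.895, 1.379, -0.895]
force: [-0.1, -0.5, 0.4]
opening: 0.0396
```

Request:
{"op": "play_rows", "data": {
  "plan": [
    {"slide":[0,0,-0.06],"roll":0,"fingers":-0.15},
    {"slide":[0,0,0],"roll":0,"fingers":-0.15}
  ]
}}

```text
t: 8.62
tool_pos: [0.4294, -0.3124, -0.0166]
orientation: [0.895, 1.379, -0.895]
force: [-0.1, 0.5, 1.0]
opening: 0.0396
```

Request:
{"op": "play_rows", "data": {
  "plan": [
    {"slide":[0,0,-0.06],"roll":0,"fingers":-0.15},
    {"slide":[0,0,0],"roll":0,"fingers":-0.15}
  ]
}}

```text
t: 8.88
tool_pos: [0.4293, -0.3124, -0.0185]
orientation: [0.895, 1.379, -0.895]
force: [0.5, -0.1, -0.1]
opening: 0.0399
```

Request:
{"op": "play_rows", "data": {
  "plan": [
    {"slide":[0,0,-0.06],"roll":0,"fingers":-0.15},
    {"slide":[0,0,0],"roll":0,"fingers":-0.15}
  ]
}}

```text
t: 9.12
tool_pos: [0.4296, -0.3126, -0.0199]
orientation: [0.895, 1.379, -0.895]
force: [-0.2, 1.5, 1.2]
opening: 0.039
```

Run:
```python
from h import *
s=st();im=save('wrist','w7.png');cv2.imwrite('pics/w7c.png',cv2.resize(im[220:340,190:370,::-1],None,fx=4,fy=4))
```

```text
t 9.12 pos [ 0.4296 -0.3126 -0.0199] jawyaw 24.06 xaxis [ 0. -0. -1.] F [-0.23  1.46  1.24] op 0.039 q6 -1.15
```

View pics/w7c.png

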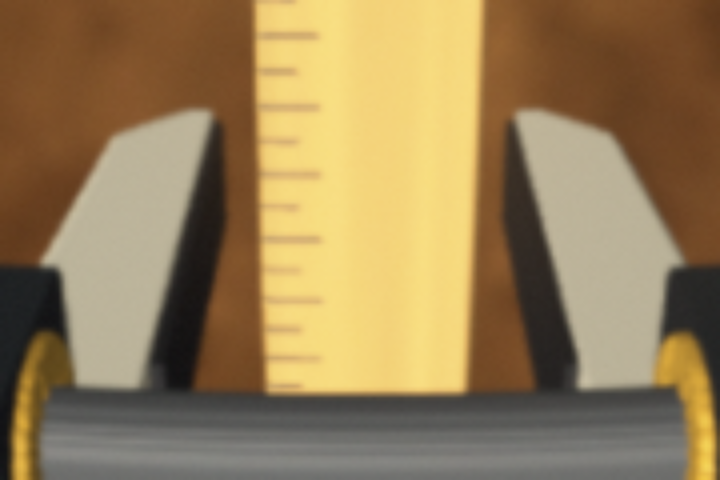

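Request:
{"op": "play_rows", "data": {
  "plan": [
    {"slide":[0,0,-0.1],"roll":0,"fingers":-0.15},
    {"slide":[0,0,-0.06],"roll":0,"fingers":-0.15},
    {"slide":[0,0,0],"roll":0,"fingers":-0.15}
  ]
}}

```text
t: 9.55
tool_pos: [0.4297, -0.3128, -0.0202]
orientation: [0.894, 1.38, -0.895]
force: [-21.0, 17.0, 52.3]
opening: 0.0392
```

Request:
{"op": "play_rows", "data": {
  "plan": [
    {"slide":[0,0,-0.05],"roll":0,"fingers":-0.15},
    {"slide":[0,0,0],"roll":0,"fingers":-0.15}
  ]
}}

```text
t: 9.8
tool_pos: [0.4298, -0.3128, -0.0203]
orientation: [0.894, 1.38, -0.895]
force: [-26.2, 21.0, 66.9]
opening: 0.0396
```

Request:
{"op": "play_rows", "data": {
  "plan": [
    {"slide":[0,0,-0.04],"roll":0,"fingers":-0.15},
    {"slide":[0,0,0],"roll":0,"fingers":-0.15}
  ]
}}

```text
t: 10.05
tool_pos: [0.4298, -0.3129, -0.0203]
orientation: [0.894, 1.381, -0.895]
force: [-31.8, 25.3, 80.0]
opening: 0.0395
```

The tips meet the desk at a reported TCP z of about -0.020. Batching those steps let the command go about 8 mm too deep, reaching 80 N, so I'm backing off now.

Request:
{"op": "play_rows", "data": {
  "plan": [
    {"slide":[0,0,0.29],"roll":0,"fingers":-0.15},
    {"slide":[0,0,0],"roll":0,"fingers":-0.15}
  ]
}}

```text
t: 10.3
tool_pos: [0.4301, -0.3131, -0.018]
orientation: [0.894, 1.377, -0.895]
force: [0.5, -0.2, -0.3]
opening: 0.0395
```

Request:
{"op": "play_rows", "data": {
  "plan": [
    {"slide":[0,0,-0.03],"roll":0,"fingers":-0.5},
    {"slide":[0,0,0],"roll":0,"fingers":-1},
    {"slide":[0,0,0],"roll":0,"fingers":-1},
    {"slide":[0,0,0],"roll":0,"fingers":-1}
  ],
  "squeeze": 40
}}

```text
t: 10.8
tool_pos: [0.4296, -0.3127, -0.02]
orientation: [0.895, 1.379, -0.895]
force: [-1.0, 0.3, 6.2]
opening: 0.0295
```

Request:
{"op": "play_rows", "data": {
  "plan": [
    {"slide":[0,0,0.3],"roll":0,"fingers":-1},
    {"slide":[0,0,0.6],"roll":0,"fingers":-1},
    {"slide":[0,0,0.9],"roll":0,"fingers":-1},
    {"slide":[0,0,0.9],"roll":0,"fingers":-1},
    {"slide":[0.735,0.513,0],"roll":-0.261,"fingers":-1},
    {"slide":[0.735,0.513,0],"roll":-0.261,"fingers":-1},
    {"slide":[0.735,0.513,0],"roll":-0.261,"fingers":-1},
    {"slide":[0.735,0.513,0],"roll":-0.261,"fingers":-1},
    {"slide":[0.735,0.513,0],"roll":-0.261,"fingers":-1},
    {"slide":[0.735,0.513,0],"roll":-0.261,"fingers":-1},
    {"slide":[0.735,0.513,0],"roll":-0.261,"fingers":-1},
    {"slide":[0.735,0.513,0],"roll":-0.261,"fingers":-1},
    {"slide":[0,0,0],"roll":0,"fingers":-1}
  ]
}}

```text
t: 12.42
tool_pos: [0.6071, -0.1883, 0.0622]
orientation: [1.113, 1.267, -1.112]
force: [-0.2, -0.5, -0.3]
opening: 0.0296
```

Run:
```python
from h import *
s=st();im=save('wrist','w8.png');save('scene','s8.png');save('top','t8.png')
```

```text
t 12.43 pos [ 0.6071 -0.1883  0.0622] jawyaw 7.46 xaxis [ 0.001 -0.    -1.   ] F [-0.2  -0.5  -0.32] op 0.0296 q6 -0.51
```

View pics/w8.png

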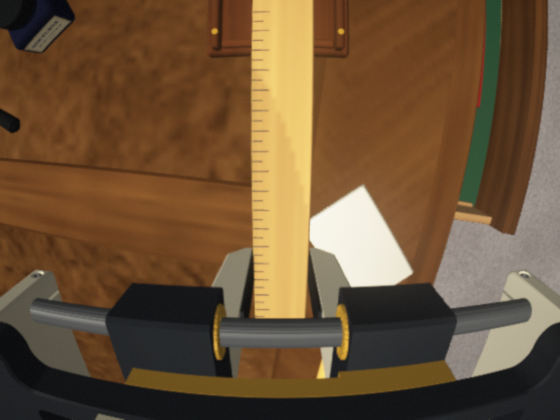

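View pics/s8.png

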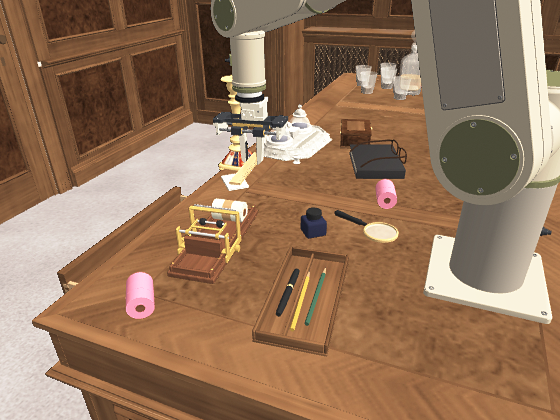

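View pics/t8.png

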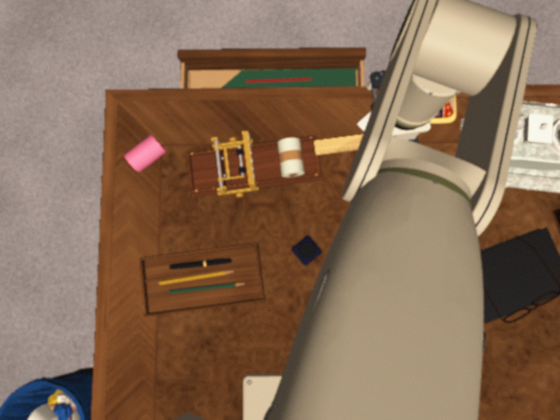

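Run:
```python
from h import *
t=cv2.imread('pics/t8.png');s=cv2.imread('pics/s8.png')
st_=robot.read_state();p=np.array(st_['tool_pos']);th=np.radians(97.46);u=np.array([np.cos(th),np.sin(th),0]);v=np.array([-u[1],u[0],0])
for a in (1,-1):
    for z in (.020,.028):
        X=p+u*.141+v*.015*a+[0,0,z];print(X.round(4),proj('top',X).round(1),proj('scene',X).round(1))
C=np.array([.5705,.084]);d=(p[:2]+u[:2]*.141)-C;print('tip d',d@[-.1288,.9917],d@[-.9917,-.1288])
cv2.imwrite('pics/t8c.png',cv2.resize(t[125:175,270:370],None,fx=8,fy=8,interpolation=cv2.INTER_CUBIC))
cv2.imwrite('pics/s8c.png',cv2.resize(s[140:220,190:290],None,fx=7,fy=7,interpolation=cv2.INTER_CUBIC))
```

```text
[ 0.5722 -0.0519  0.0815] [315.8 155.8] [240.9 184.9]
[ 0.5722 -0.0519  0.0895] [316.1 154.9] [240.7 182. ]
[ 0.6019 -0.0481  0.0815] [313.7 142.1] [229.5 183.7]
[ 0.6019 -0.0481  0.0895] [314. 141.] [229.3 180.7]
tip d -0.13501655959848172 0.0008686495196189336
```

View pics/t8c.png

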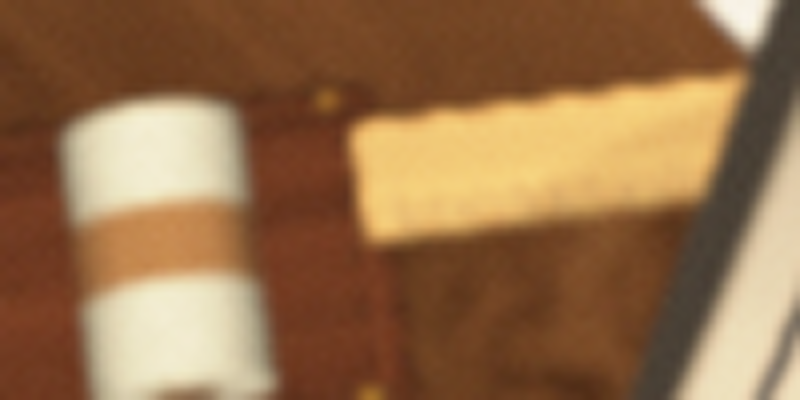

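View pics/s8c.png

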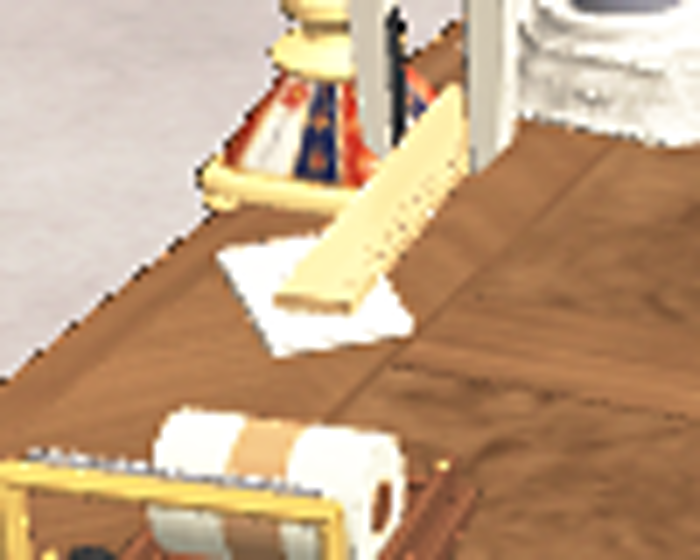

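The tip is where predicted, with about 2–3 mm of droop. I'll lower to pushing height and then start the slow roll.

Request:
{"op": "play_rows", "data": {
  "plan": [
    {"slide":[0,0,-0.6],"roll":0,"fingers":-1},
    {"slide":[0,0,-0.6],"roll":0,"fingers":-1},
    {"slide":[0,0,-0.34],"roll":0,"fingers":-1},
    {"slide":[0,0,0],"roll":0,"fingers":-1}
  ]
}}

```text
t: 13.08
tool_pos: [0.6044, -0.189, 0.013]
orientation: [1.114, 1.27, -1.116]
force: [-0.5, 0.3, -0.5]
opening: 0.0295
```

Run:
```python
from h import *
s=st();b=save('scene','s9.png');cv2.imwrite('pics/s9c.png',cv2.resize(b[160:260,180:300,::-1],None,fx=6,fy=6,interpolation=cv2.INTER_CUBIC))
```

```text
t 13.07 pos [ 0.6044 -0.189   0.013 ] jawyaw 7.34 xaxis [-0.003  0.001 -1.   ] F [-0.46  0.35 -0.5 ] op 0.0295 q6 -0.51
```

View pics/s9c.png

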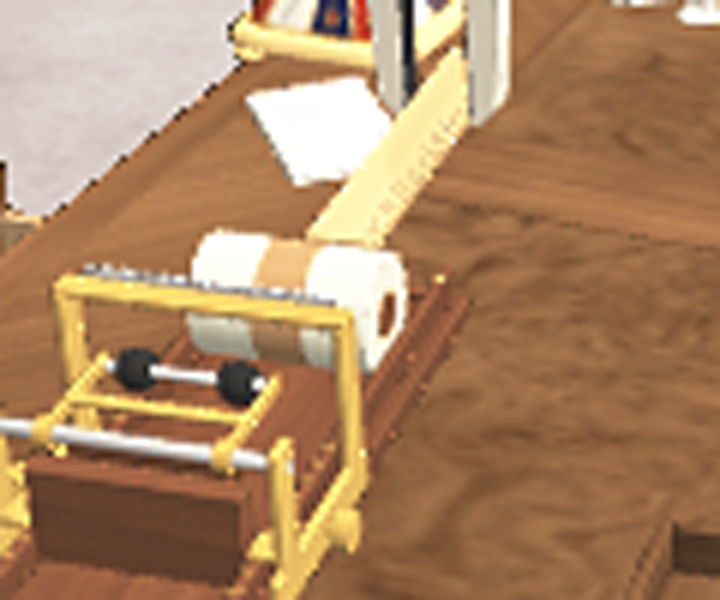

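Request:
{"op": "play_rows", "data": {
  "plan": [
    {"slide":[0.02,0.165,0.06],"roll":0,"fingers":-1},
    {"slide":[-0.0215,0.165,0.04],"roll":0,"fingers":-1},
    {"slide":[-0.0215,0.165,0],"roll":0,"fingers":-1},
    {"slide":[-0.0215,0.165,0],"roll":0,"fingers":-1},
    {"slide":[-0.0215,0.165,0],"roll":0,"fingers":-1},
    {"slide":[-0.0215,0.165,0],"roll":0,"fingers":-1},
    {"slide":[-0.0215,0.165,0],"roll":0,"fingers":-1},
    {"slide":[-0.0215,0.165,0],"roll":0,"fingers":-1},
    {"slide":[-0.0215,0.165,0],"roll":0,"fingers":-1},
    {"slide":[-0.0215,0.165,0],"roll":0,"fingers":-1},
    {"slide":[-0.0215,0.165,0],"roll":0,"fingers":-1},
    {"slide":[-0.0215,0.165,0],"roll":0,"fingers":-1}
  ]
}}

```text
t: 14.62
tool_pos: [0.5993, -0.1297, 0.018]
orientation: [1.114, 1.267, -1.114]
force: [-0.1, 0.2, -0.4]
opening: 0.0295
```

```bash
cat >> h.py <<'E'
def tip(s):
    d=np.array(s['tool_pos'][:2])+np.array([-.1288,.9917])*.141-[.5705,.084]
    print('tip d',(d@[-.1288,.9917]).round(4),(d@[-.9917,-.1288]).round(4),'Fpush',-(np.array(s['force'][:2])@[-.1288,.9917]).round(2))
E
python3 - <<'E'
from h import *
s=st();tip(s);b=save('scene','s10.png');cv2.imwrite('pics/s10c.png',cv2.resize(b[160:260,180:300,::-1],None,fx=6,fy=6,interpolation=cv2.INTER_CUBIC))
b=save('top','t10.png');cv2.imwrite('pics/t10c.png',cv2.resize(b[120:205,180:330,::-1],None,fx=5,fy=5,interpolation=cv2.INTER_CUBIC))
E
```

```text
t 14.62 pos [ 0.5993 -0.1297  0.018 ] jawyaw 7.35 xaxis [ 0.  0. -1.] F [-0.13  0.2  -0.41] op 0.0295 q6 -0.42
tip d -0.0746 -0.0011 Fpush -0.21
```

View pics/s10c.png

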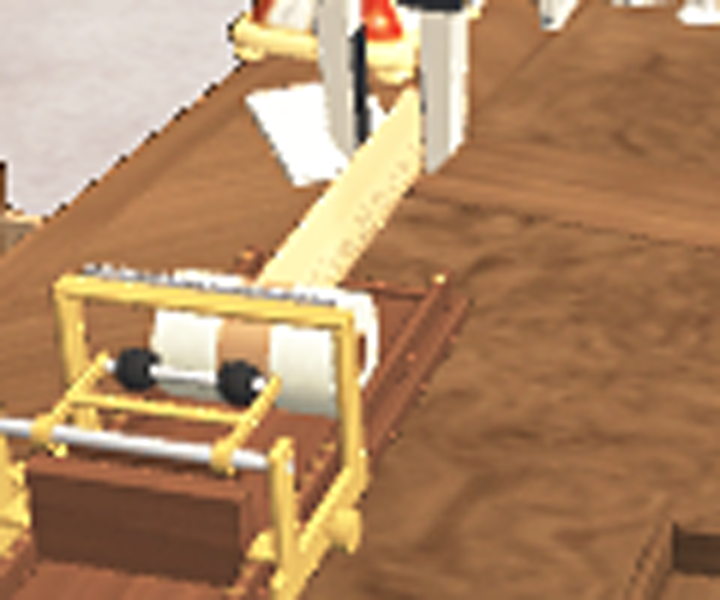

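View pics/t10c.png

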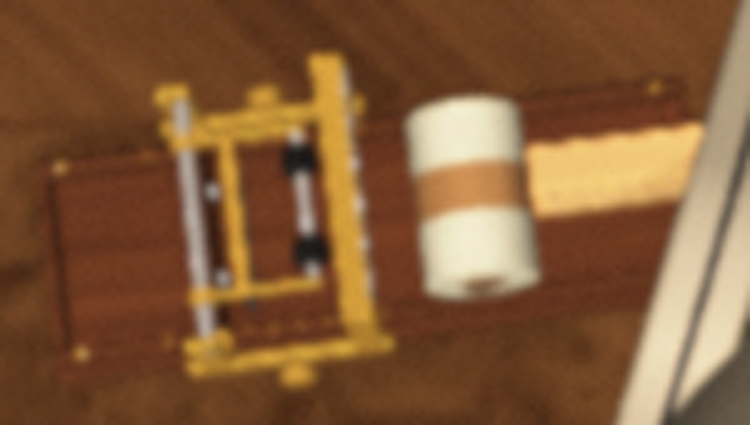

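Request:
{"op": "play_rows", "data": {
  "plan": [
    {"slide":[-0.0215,0.165,-0.02],"roll":0,"fingers":-1},
    {"slide":[-0.0215,0.165,0],"roll":0,"fingers":-1},
    {"slide":[-0.0215,0.165,0],"roll":0,"fingers":-1},
    {"slide":[-0.0215,0.165,0],"roll":0,"fingers":-1},
    {"slide":[-0.0215,0.165,0],"roll":0,"fingers":-1},
    {"slide":[-0.0215,0.165,0],"roll":0,"fingers":-1},
    {"slide":[-0.0215,0.165,0],"roll":0,"fingers":-1},
    {"slide":[-0.0215,0.165,0],"roll":0,"fingers":-1},
    {"slide":[-0.0215,0.165,0],"roll":0,"fingers":-1},
    {"slide":[0,0,0],"roll":0,"fingers":-1}
  ]
}}

```text
t: 15.98
tool_pos: [0.5935, -0.085, 0.0174]
orientation: [1.114, 1.268, -1.114]
force: [-0.5, 0.5, 0.8]
opening: 0.0298
```

Run:
```python
from h import *
s=st();tip(s)
b=save('top','t11.png');cv2.imwrite('pics/t11c.png',cv2.resize(b[120:205,180:330,::-1],None,fx=5,fy=5,interpolation=cv2.INTER_CUBIC))
```

```text
t 15.97 pos [ 0.5935 -0.085   0.0174] jawyaw 7.38 xaxis [-0.  0. -1.] F [-0.54  0.47  0.82] op 0.0298 q6 -0.36
tip d -0.0296 -0.001 Fpush -0.54
```

View pics/t11c.png

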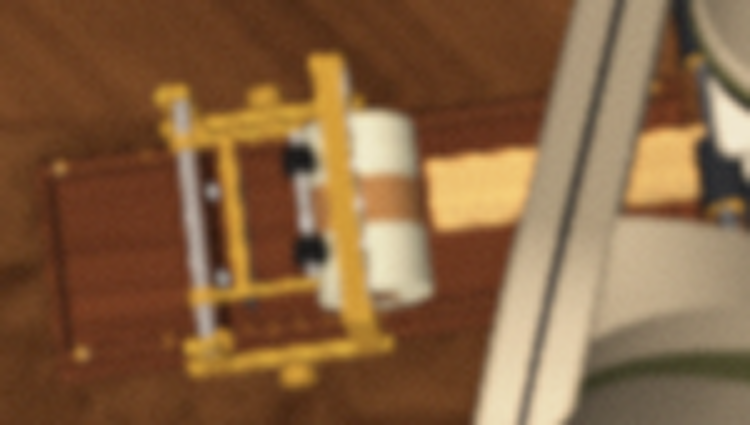

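Request:
{"op": "play_rows", "data": {
  "plan": [
    {"slide":[-0.013,0.1,0],"roll":0,"fingers":-1},
    {"slide":[-0.013,0.1,0],"roll":0,"fingers":-1},
    {"slide":[-0.013,0.1,0],"roll":0,"fingers":-1},
    {"slide":[-0.0086,0.066,0],"roll":0,"fingers":-1},
    {"slide":[-0.0086,0.066,0],"roll":0,"fingers":-1},
    {"slide":[-0.0086,0.066,0],"roll":0,"fingers":-1}
  ]
}}

```text
t: 16.77
tool_pos: [0.5919, -0.071, 0.0177]
orientation: [1.114, 1.266, -1.114]
force: [-0.4, -3.9, 0.4]
opening: 0.0294
```

Request:
{"op": "play_rows", "data": {
  "plan": [
    {"slide":[-0.0086,0.066,0],"roll":0,"fingers":-1},
    {"slide":[-0.0086,0.066,0],"roll":0,"fingers":-1}
  ]
}}

```text
t: 17.02
tool_pos: [0.5914, -0.0666, 0.0177]
orientation: [1.115, 1.266, -1.114]
force: [1.8, -3.0, 1.0]
opening: 0.0295
```

Run:
```python
from h import *
s=st();tip(s)
b=save('top','t12.png');cv2.imwrite('pics/t12c.png',cv2.resize(b[120:205,180:330,::-1],None,fx=5,fy=5,interpolation=cv2.INTER_CUBIC))
```

```text
t 17.02 pos [ 0.5914 -0.0666  0.0177] jawyaw 7.34 xaxis [ 0.001 -0.    -1.   ] F [ 1.84 -2.97  1.03] op 0.0295 q6 -0.33
tip d -0.011 -0.0013 Fpush 3.18
```

View pics/t12c.png

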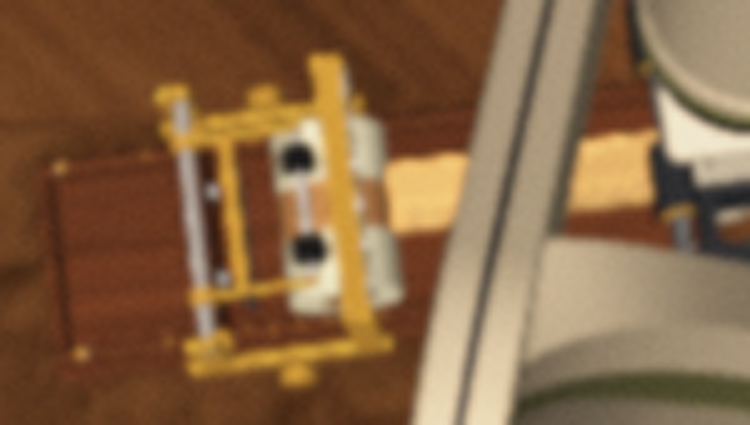

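Request:
{"op": "play_rows", "data": {
  "plan": [
    {"slide":[-0.0086,0.066,0],"roll":0,"fingers":-1},
    {"slide":[-0.0086,0.066,0],"roll":0,"fingers":-1},
    {"slide":[-0.0086,0.066,0],"roll":0,"fingers":-1}
  ]
}}

```text
t: 17.45
tool_pos: [0.5903, -0.0603, 0.0174]
orientation: [1.114, 1.267, -1.114]
force: [-0.0, -2.4, 0.5]
opening: 0.0299
```

Run:
```python
from h import *
s=st();tip(s)
```

```text
t 17.45 pos [ 0.5903 -0.0603  0.0174] jawyaw 7.35 xaxis [-0.  0. -1.] F [-0.01 -2.42  0.5 ] op 0.0299 q6 -0.32
tip d -0.0046 -0.001 Fpush 2.4
```

Request:
{"op": "play_rows", "data": {
  "plan": [
    {"slide":[-0.0065,0.05,0],"roll":0,"fingers":-1},
    {"slide":[-0.0065,0.05,0],"roll":0,"fingers":-1}
  ]
}}

```text
t: 17.7
tool_pos: [0.5899, -0.0574, 0.0174]
orientation: [1.114, 1.267, -1.114]
force: [0.2, -2.2, 1.3]
opening: 0.0294
```

Run:
```python
from h import *
s=st();tip(s)
b=save('top','t13.png');cv2.imwrite('pics/t13c.png',cv2.resize(b[120:205,180:330,::-1],None,fx=5,fy=5,interpolation=cv2.INTER_CUBIC))
```

```text
t 17.7 pos [ 0.5899 -0.0574  0.0174] jawyaw 7.36 xaxis [-0.  0. -1.] F [ 0.2  -2.19  1.34] op 0.0294 q6 -0.31
tip d -0.0017 -0.001 Fpush 2.2
```

View pics/t13c.png

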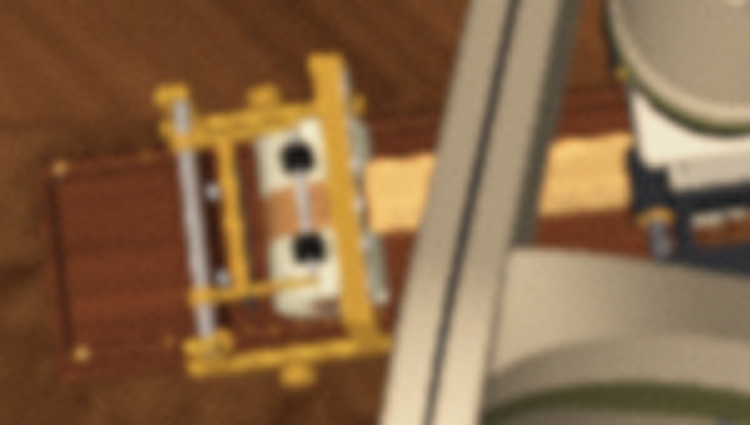

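Request:
{"op": "play_rows", "data": {
  "plan": [
    {"slide":[-0.0065,0.05,0],"roll":0,"fingers":-1},
    {"slide":[-0.0065,0.05,0],"roll":0,"fingers":-1}
  ]
}}

```text
t: 18.0
tool_pos: [0.5895, -0.0545, 0.0174]
orientation: [1.114, 1.267, -1.114]
force: [0.0, -1.1, 1.4]
opening: 0.0291
```

Run:
```python
from h import *
s=st();tip(s)
```

```text
t 18.0 pos [ 0.5895 -0.0545  0.0174] jawyaw 7.35 xaxis [-0.  0. -1.] F [ 0.04 -1.07  1.42] op 0.0291 q6 -0.31
tip d 0.0012 -0.001 Fpush 1.06
```

Force is dropping (2.2 → 1.1 N), so the roll is passing under the tyres. I'll continue in 1.5 mm steps.

Request:
{"op": "play_rows", "data": {
  "plan": [
    {"slide":[-0.0065,0.05,0],"roll":0,"fingers":-1},
    {"slide":[0,0,0],"roll":0,"fingers":-1}
  ]
}}

```text
t: 18.25
tool_pos: [0.5893, -0.0529, 0.0174]
orientation: [1.114, 1.268, -1.114]
force: [0.3, -0.9, 0.5]
opening: 0.0289
```

Run:
```python
from h import *
s=st();tip(s)
b=save('top','t14.png');cv2.imwrite('pics/t14c.png',cv2.resize(b[120:205,180:330,::-1],None,fx=5,fy=5,interpolation=cv2.INTER_CUBIC))
b=save('scene','s14.png');cv2.imwrite('pics/s14c.png',cv2.resize(b[180:260,170:270,::-1],None,fx=7,fy=7,interpolation=cv2.INTER_CUBIC))
```

```text
t 18.25 pos [ 0.5893 -0.0529  0.0174] jawyaw 7.37 xaxis [-0.  0. -1.] F [ 0.33 -0.86  0.48] op 0.0289 q6 -0.3
tip d 0.0029 -0.001 Fpush 0.89
```

View pics/t14c.png

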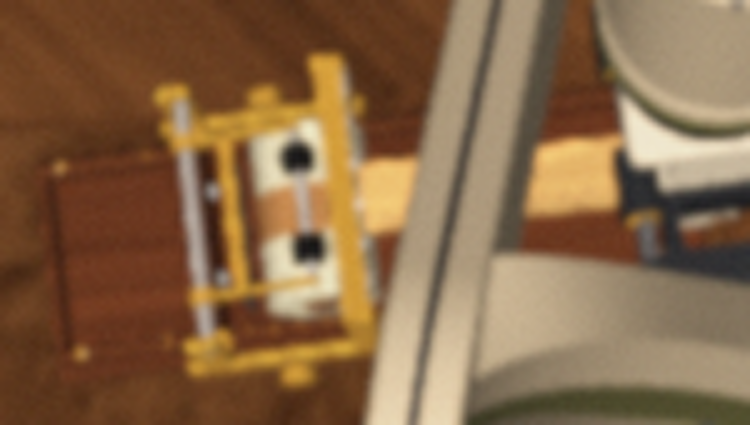

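View pics/s14c.png

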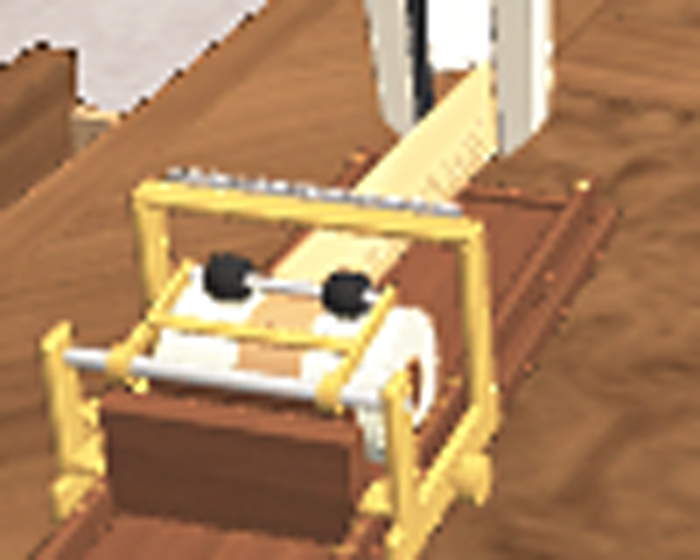

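Request:
{"op": "play_rows", "data": {
  "plan": [
    {"slide":[-0.0065,0.05,0],"roll":0,"fingers":-1},
    {"slide":[0,0,0],"roll":0,"fingers":-1}
  ]
}}

```text
t: 18.6
tool_pos: [0.5891, -0.0515, 0.0174]
orientation: [1.114, 1.267, -1.114]
force: [0.2, -1.6, 0.7]
opening: 0.0295
```

Request:
{"op": "play_rows", "data": {
  "plan": [
    {"slide":[-0.0045,0.033,0],"roll":0,"fingers":-1},
    {"slide":[0,0,0],"roll":0,"fingers":-1}
  ]
}}

```text
t: 18.85
tool_pos: [0.589, -0.0505, 0.0174]
orientation: [1.114, 1.267, -1.114]
force: [0.4, -1.2, 0.8]
opening: 0.0296
```

Request:
{"op": "play_rows", "data": {
  "plan": [
    {"slide":[-0.0045,0.033,0],"roll":0,"fingers":-1},
    {"slide":[0,0,0],"roll":0,"fingers":-1}
  ]
}}

```text
t: 19.1
tool_pos: [0.5889, -0.0495, 0.0174]
orientation: [1.114, 1.267, -1.114]
force: [-0.4, -1.6, 0.1]
opening: 0.0294
```

Request:
{"op": "play_rows", "data": {
  "plan": [
    {"slide":[-0.0045,0.033,0],"roll":0,"fingers":-1},
    {"slide":[0,0,0],"roll":0,"fingers":-1}
  ]
}}

```text
t: 19.35
tool_pos: [0.5887, -0.0485, 0.0174]
orientation: [1.114, 1.267, -1.114]
force: [0.2, -1.0, 0.8]
opening: 0.0291
```

Request:
{"op": "play_rows", "data": {
  "plan": [
    {"slide":[-0.0045,0.033,0],"roll":0,"fingers":-1},
    {"slide":[0,0,0],"roll":0,"fingers":-1}
  ]
}}

```text
t: 19.6
tool_pos: [0.5885, -0.0474, 0.0173]
orientation: [1.114, 1.268, -1.114]
force: [0.7, 0.7, -0.6]
opening: 0.029
```

Run:
```python
from h import *
s=st();tip(s)
b=save('top','t15.png');cv2.imwrite('pics/t15c.png',cv2.resize(b[120:205,180:330,::-1],None,fx=5,fy=5,interpolation=cv2.INTER_CUBIC))
```

```text
t 19.6 pos [ 0.5885 -0.0474  0.0173] jawyaw 7.36 xaxis [-0.  0. -1.] F [ 0.65  0.74 -0.59] op 0.029 q6 -0.3
tip d 0.0083 -0.0009 Fpush -0.65
```

View pics/t15c.png

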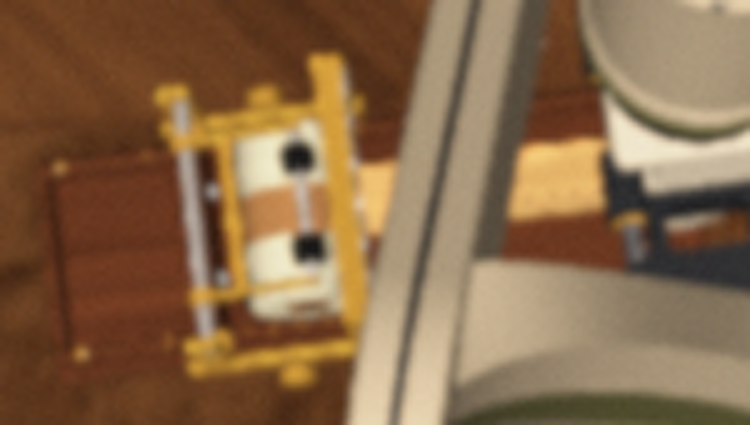

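Force went to about zero and the roll moved ahead, so it's past the tyres' centre. Next I'm feeling for the backstop.

Request:
{"op": "play_rows", "data": {
  "plan": [
    {"slide":[-0.0045,0.033,0],"roll":0,"fingers":-1},
    {"slide":[-0.0045,0.033,0],"roll":0,"fingers":-1},
    {"slide":[0,0,0],"roll":0,"fingers":-1}
  ]
}}

```text
t: 20.02
tool_pos: [0.5884, -0.0456, 0.0174]
orientation: [1.114, 1.267, -1.114]
force: [0.5, -1.0, 0.7]
opening: 0.0296
```

Request:
{"op": "play_rows", "data": {
  "plan": [
    {"slide":[-0.0045,0.033,0],"roll":0,"fingers":-1},
    {"slide":[0,0,0],"roll":0,"fingers":-1}
  ]
}}

```text
t: 20.27
tool_pos: [0.5883, -0.0447, 0.0175]
orientation: [1.114, 1.267, -1.114]
force: [-0.9, -0.9, -0.6]
opening: 0.0298
```

Request:
{"op": "play_rows", "data": {
  "plan": [
    {"slide":[-0.0045,0.033,0],"roll":0,"fingers":-1},
    {"slide":[0,0,0],"roll":0,"fingers":-1}
  ]
}}

```text
t: 20.52
tool_pos: [0.5882, -0.0437, 0.0175]
orientation: [1.114, 1.267, -1.114]
force: [-0.1, -1.1, 1.1]
opening: 0.0291
```

Request:
{"op": "play_rows", "data": {
  "plan": [
    {"slide":[-0.0045,0.033,0],"roll":0,"fingers":-1},
    {"slide":[0,0,0],"roll":0,"fingers":-1}
  ]
}}

```text
t: 20.78
tool_pos: [0.588, -0.0426, 0.0175]
orientation: [1.114, 1.267, -1.114]
force: [0.6, -1.7, 0.4]
opening: 0.0295
```

Run:
```python
from h import *
s=st();tip(s)
b=save('top','t16.png');cv2.imwrite('pics/t16c.png',cv2.resize(b[120:205,180:330,::-1],None,fx=5,fy=5,interpolation=cv2.INTER_CUBIC))
```

```text
t 20.77 pos [ 0.588  -0.0426  0.0175] jawyaw 7.36 xaxis [ 0.  0. -1.] F [ 0.59 -1.67  0.4 ] op 0.0295 q6 -0.29
tip d 0.0132 -0.001 Fpush 1.73
```

View pics/t16c.png

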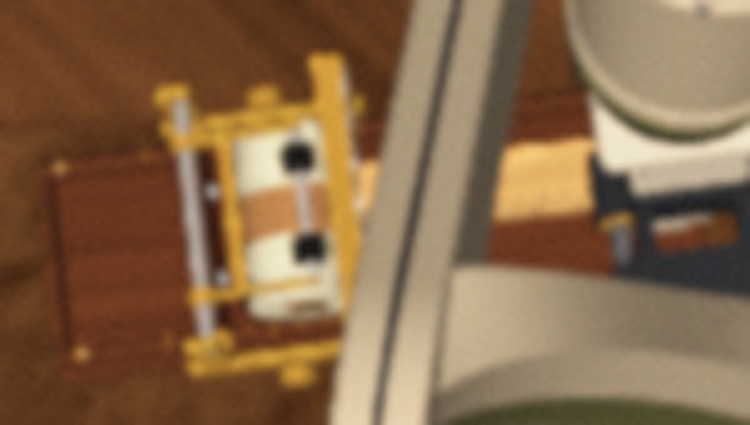

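Request:
{"op": "play_rows", "data": {
  "plan": [
    {"slide":[-0.003,0.023,0],"roll":0,"fingers":-1},
    {"slide":[0,0,0],"roll":0,"fingers":-1}
  ]
}}

```text
t: 21.08
tool_pos: [0.5879, -0.0419, 0.0174]
orientation: [1.114, 1.267, -1.114]
force: [-0.3, -0.8, 1.0]
opening: 0.0292
```

Request:
{"op": "play_rows", "data": {
  "plan": [
    {"slide":[-0.003,0.023,0],"roll":0,"fingers":-1},
    {"slide":[0,0,0],"roll":0,"fingers":-1}
  ]
}}

```text
t: 21.32
tool_pos: [0.5877, -0.0412, 0.0174]
orientation: [1.114, 1.267, -1.114]
force: [0.6, -1.6, 0.9]
opening: 0.0294
```

Run:
```python
from h import *
s=st();tip(s)
b=save('scene','s17.png');cv2.imwrite('pics/s17c.png',cv2.resize(b[180:260,170:270,::-1],None,fx=8,fy=7.5,interpolation=cv2.INTER_CUBIC))
save('wrist','w17.png')
```

```text
t 21.32 pos [ 0.5877 -0.0412  0.0174] jawyaw 7.36 xaxis [-0.  0. -1.] F [ 0.64 -1.56  0.91] op 0.0294 q6 -0.29
tip d 0.0147 -0.001 Fpush 1.63
```

View pics/s17c.png

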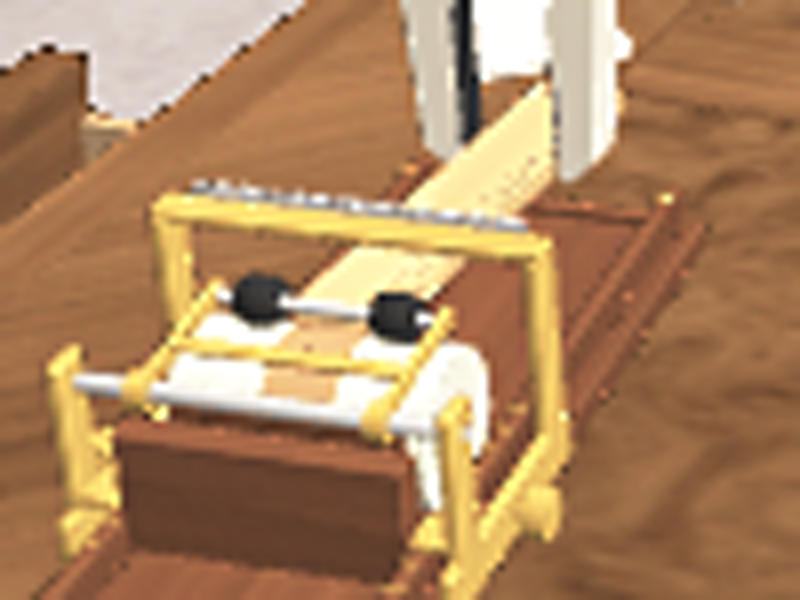

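View pics/w17.png

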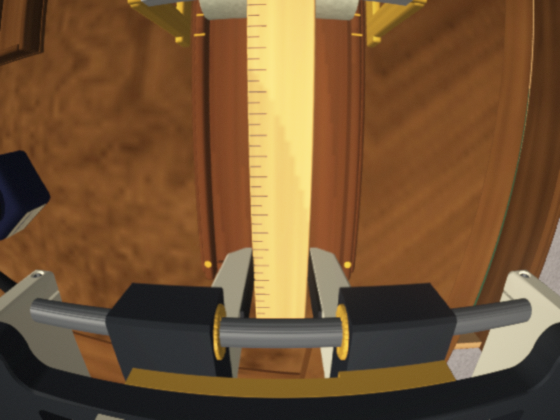

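Run:
```python
import cv2,numpy as np
a=cv2.imread('pics/w8.png');b=cv2.imread('pics/w17.png')
h=np.hstack([cv2.resize(x[0:330,235:330],None,fx=2,fy=1.8) for x in (a,b)])
cv2.imwrite('pics/cmp.png',h)
for n in ('t14','t15','t16'): pass
```

```text
(no output)
```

View pics/cmp.png

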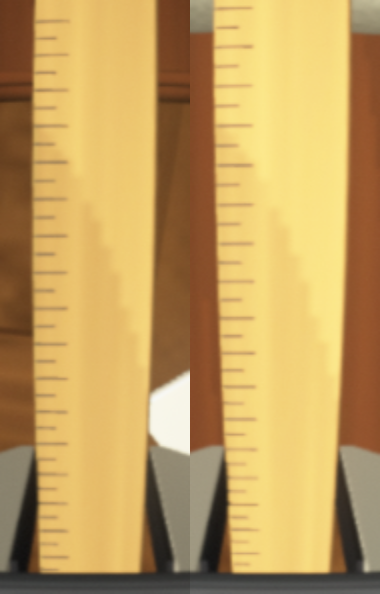

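The wrist view shows the ruler pitched up: the rolling drag lifted its tip onto the roll's shoulder. I'll stop, back off and measure the pitch and the roll's place.

Request:
{"op": "play_rows", "data": {
  "plan": [
    {"slide":[0.006,-0.05,0],"roll":0,"fingers":-1},
    {"slide":[0.013,-0.1,0],"roll":0,"fingers":-1},
    {"slide":[0.0215,-0.165,0],"roll":0,"fingers":-1},
    {"slide":[0.0215,-0.165,0],"roll":0,"fingers":-1},
    {"slide":[0.0215,-0.165,0],"roll":0,"fingers":-1},
    {"slide":[0.0215,-0.165,0],"roll":0,"fingers":-1},
    {"slide":[0,0,0],"roll":0,"fingers":-1}
  ]
}}

```text
t: 22.3
tool_pos: [0.591, -0.066, 0.0174]
orientation: [1.115, 1.267, -1.115]
force: [0.0, 0.2, -1.0]
opening: 0.0292
```

Run:
```python
from h import *
s=st();tip(s)
b=save('scene','s18.png');cv2.imwrite('pics/s18c.png',cv2.resize(b[180:260,170:270,::-1],None,fx=8,fy=7.5,interpolation=cv2.INTER_CUBIC))
save('wrist','w18.png')
b=save('top','t18.png');cv2.imwrite('pics/t18c.png',cv2.resize(b[120:205,180:330,::-1],None,fx=5,fy=5,interpolation=cv2.INTER_CUBIC))
```

```text
t 22.3 pos [ 0.591  -0.066   0.0174] jawyaw 7.32 xaxis [ 0. -0. -1.] F [ 0.03  0.22 -0.97] op 0.0292 q6 -0.33
tip d -0.0104 -0.001 Fpush -0.22
```

View pics/s18c.png

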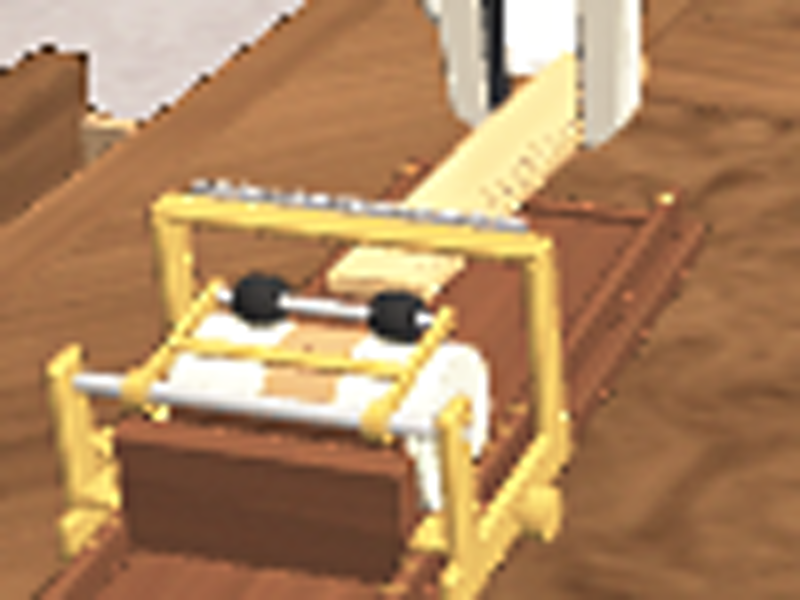

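View pics/w18.png

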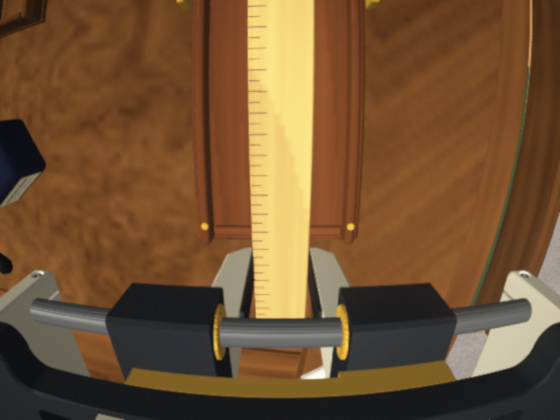

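View pics/t18c.png

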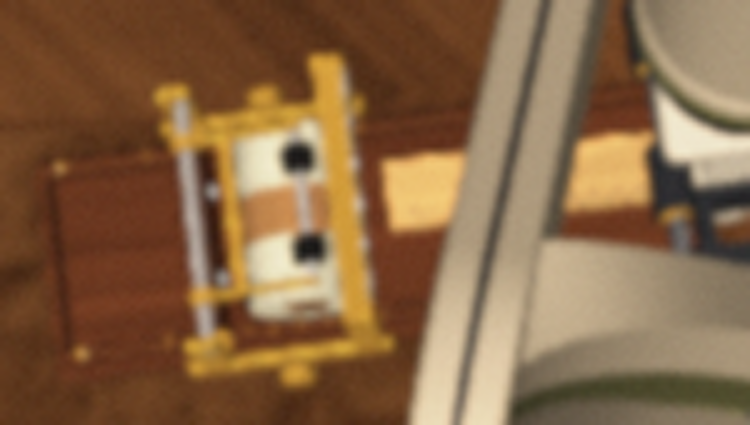

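```bash
python3 - <<'E'
from h import *
C=np.array([.5705,.084]);ex=np.array([-.1288,.9917]);ey=np.array([-.9917,-.1288])
def d(cam,px,z): v=toz(cam,px,z)[:2]-C;return (v@ex).round(4),(v@ey).round(4)
for z in (.037,.045): print('hub now',d('top',(180+310.5/5-.4,120+306/5-.4),z))
print('hub start',d('top',(180+597/5.3-.4,120+290/5.3-.4),.037), d('top',(180+597/5.3-.4,120+290/5.3-.4),.045))
print('hub t11',d('top',(180+387/5-.4,120+296/5-.4),.037))
for z in (.04,.045,.05,.055,.06,.065): print(z,'scene tip',d('scene',(211.6,216.3),z),d('scene',(170+440/8,180+285/7.5),z),'top tip',d('top',(180+383/5,120+160/5),z),d('top',(180+390/5,120+232/5),z))
E
python3 - <<'E'
import cv2
b=cv2.imread('pics/s18.png')
cv2.imwrite('pics/s18d.png',cv2.resize(b[195:250,185:245],None,fx=11,fy=11,interpolation=cv2.INTER_CUBIC))
E
```

```text
hub now (np.float64(0.03), np.float64(0.038))
hub now (np.float64(0.0293), np.float64(0.0396))
hub start (np.float64(-0.0823), np.float64(0.0389)) (np.float64(-0.082), np.float64(0.0406))
hub t11 (np.float64(-0.004), np.float64(0.0382))
0.04 scene tip (np.float64(-0.0389), np.float64(-0.0265)) (np.float64(-0.039), np.float64(0.0072)) top tip (np.float64(-0.011), np.float64(-0.0212)) (np.float64(-0.0099), np.float64(0.0115))
0.045 scene tip (np.float64(-0.0309), np.float64(-0.0227)) (np.float64(-0.031), np.float64(0.0107)) top tip (np.float64(-0.0112), np.float64(-0.0198)) (np.float64(-0.0101), np.float64(0.0127))
0.05 scene tip (np.float64(-0.023), np.float64(-0.019)) (np.float64(-0.0231), np.float64(0.0141)) top tip (np.float64(-0.0114), np.float64(-0.0184)) (np.float64(-0.0103), np.float64(0.0139))
0.055 scene tip (np.float64(-0.0151), np.float64(-0.0152)) (np.float64(-0.0152), np.float64(0.0175)) top tip (np.float64(-0.0116), np.float64(-0.017)) (np.float64(-0.0105), np.float64(0.0151))
0.06 scene tip (np.float64(-0.0071), np.float64(-0.0115)) (np.float64(-0.0072), np.float64(0.0209)) top tip (np.float64(-0.0118), np.float64(-0.0156)) (np.float64(-0.0107), np.float64(0.0163))
0.065 scene tip (np.float64(0.0008), np.float64(-0.0077)) (np.float64(0.0007), np.float64(0.0243)) top tip (np.float64(-0.012), np.float64(-0.0142)) (np.float64(-0.0109), np.float64(0.0176))
```

View pics/s18d.png

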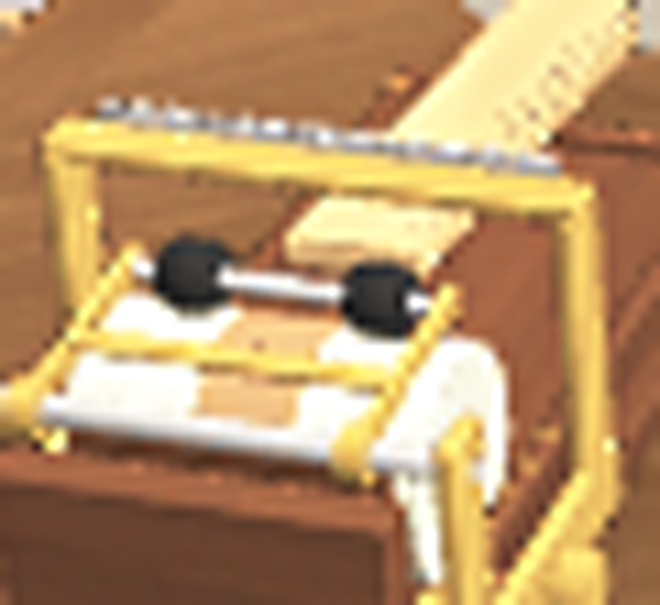

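The roll's end hub measures (0.030, 0.038) in the dispenser frame, which is exactly home, and it stays there with the ruler away. The ruler tip is pitched up about 4.7°. I'll lower it to axis height and feel the backstop properly.

Request:
{"op": "play_rows", "data": {
  "plan": [
    {"slide":[0,0,-0.22],"roll":0,"fingers":-1},
    {"slide":[0,0,-0.21],"roll":0,"fingers":-1},
    {"slide":[-0.0108,0.083,0],"roll":0,"fingers":-1},
    {"slide":[-0.0108,0.083,0],"roll":0,"fingers":-1},
    {"slide":[-0.0108,0.083,0],"roll":0,"fingers":-1},
    {"slide":[-0.0108,0.083,0],"roll":0,"fingers":-1},
    {"slide":[0,0,0],"roll":0,"fingers":-1}
  ]
}}

```text
t: 23.32
tool_pos: [0.5897, -0.0554, 0.0047]
orientation: [1.114, 1.267, -1.114]
force: [0.4, -0.6, 0.3]
opening: 0.0293
```

Run:
```python
from h import *
s=st();tip(s)
```

```text
t 23.32 pos [ 0.5897 -0.0554  0.0047] jawyaw 7.37 xaxis [ 0. -0. -1.] F [ 0.37 -0.58  0.3 ] op 0.0293 q6 -0.31
tip d 0.0002 -0.0011 Fpush 0.62
```

Request:
{"op": "play_rows", "data": {
  "plan": [
    {"slide":[-0.0065,0.05,0],"roll":0,"fingers":-1},
    {"slide":[-0.0065,0.05,0],"roll":0,"fingers":-1},
    {"slide":[0,0,0],"roll":0,"fingers":-1}
  ]
}}

```text
t: 23.7
tool_pos: [0.5892, -0.0525, 0.0045]
orientation: [1.114, 1.267, -1.114]
force: [-0.4, -0.6, -0.5]
opening: 0.0293
```

Request:
{"op": "play_rows", "data": {
  "plan": [
    {"slide":[-0.0043,0.033,0],"roll":0,"fingers":-1},
    {"slide":[0,0,0],"roll":0,"fingers":-1}
  ]
}}

```text
t: 23.95
tool_pos: [0.5891, -0.0516, 0.0045]
orientation: [1.114, 1.267, -1.114]
force: [1.1, -0.3, -0.3]
opening: 0.0296
```

Request:
{"op": "play_rows", "data": {
  "plan": [
    {"slide":[-0.0043,0.033,0],"roll":0,"fingers":-1},
    {"slide":[0,0,0],"roll":0,"fingers":-1}
  ]
}}

```text
t: 24.2
tool_pos: [0.589, -0.0506, 0.0045]
orientation: [1.114, 1.267, -1.114]
force: [0.1, 0.4, -1.0]
opening: 0.0292
```

Request:
{"op": "play_rows", "data": {
  "plan": [
    {"slide":[-0.0043,0.033,0],"roll":0,"fingers":-1},
    {"slide":[0,0,0],"roll":0,"fingers":-1}
  ]
}}

```text
t: 24.45
tool_pos: [0.5889, -0.0497, 0.0046]
orientation: [1.114, 1.267, -1.114]
force: [0.3, 0.1, -0.2]
opening: 0.0296
```

Request:
{"op": "play_rows", "data": {
  "plan": [
    {"slide":[-0.0043,0.033,0],"roll":0,"fingers":-1},
    {"slide":[0,0,0],"roll":0,"fingers":-1}
  ]
}}

```text
t: 24.7
tool_pos: [0.5888, -0.0491, 0.0046]
orientation: [1.114, 1.266, -1.114]
force: [0.6, -3.7, -0.7]
opening: 0.0294
```

Request:
{"op": "play_rows", "data": {
  "plan": [
    {"slide":[-0.002,0.015,0],"roll":0,"fingers":-1},
    {"slide":[0,0,0],"roll":0,"fingers":-1}
  ]
}}

```text
t: 24.95
tool_pos: [0.5888, -0.0488, 0.0046]
orientation: [1.114, 1.266, -1.114]
force: [1.2, -5.5, -0.4]
opening: 0.0297
```

Stiffness is about 5 N/mm with a 5.5 N push, so the backstop is felt at home. Now I'll draw out, lift clear and carry the ruler back to its old free spot.

Request:
{"op": "play_rows", "data": {
  "plan": [
    {"slide":[0.0045,-0.033,0],"roll":0,"fingers":-1},
    {"slide":[0.013,-0.1,0],"roll":0,"fingers":-1},
    {"slide":[0.0215,-0.165,0],"roll":0,"fingers":-1},
    {"slide":[0.043,-0.33,0],"roll":0,"fingers":-1},
    {"slide":[0.043,-0.33,0],"roll":0,"fingers":-1},
    {"slide":[0.043,-0.33,0],"roll":0,"fingers":-1},
    {"slide":[0.043,-0.33,0],"roll":0,"fingers":-1},
    {"slide":[0,0,0.7],"roll":0,"fingers":-1},
    {"slide":[0,0,0.7],"roll":0,"fingers":-1},
    {"slide":[0,0,0.7],"roll":0,"fingers":-1}
  ]
}}

```text
t: 26.2
tool_pos: [0.5958, -0.0966, 0.0702]
orientation: [1.114, 1.266, -1.113]
force: [0.5, 0.2, -0.4]
opening: 0.0298
```

Request:
{"op": "play_rows", "data": {
  "plan": [
    {"slide":[-0.613,-0.797,0],"roll":0.232,"fingers":-1},
    {"slide":[-0.613,-0.797,0],"roll":0.232,"fingers":-1},
    {"slide":[-0.613,-0.797,0],"roll":0.232,"fingers":-1},
    {"slide":[-0.613,-0.797,0],"roll":0.232,"fingers":-1},
    {"slide":[-0.613,-0.797,0],"roll":0.232,"fingers":-1},
    {"slide":[-0.613,-0.797,0],"roll":0.232,"fingers":-1},
    {"slide":[-0.613,-0.797,0],"roll":0.232,"fingers":-1},
    {"slide":[-0.613,-0.797,0],"roll":0.232,"fingers":-1},
    {"slide":[-0.613,-0.797,0],"roll":0.232,"fingers":-1},
    {"slide":[0,0,0],"roll":0,"fingers":-1}
  ]
}}

```text
t: 27.45
tool_pos: [0.4292, -0.3135, 0.0692]
orientation: [0.895, 1.376, -0.896]
force: [0.4, 0.5, -0.6]
opening: 0.0294
```

Run:
```python
from h import *
s=st()
save('scene','s20.png')
b=save('top','t20.png');cv2.imwrite('pics/t20c.png',cv2.resize(b[120:205,180:330,::-1],None,fx=5,fy=5,interpolation=cv2.INTER_CUBIC))
```

```text
t 27.45 pos [ 0.4292 -0.3135  0.0692] jawyaw 23.95 xaxis [ 0.001 -0.002 -1.   ] F [ 0.42  0.49 -0.64] op 0.0294 q6 -1.15
```

View pics/s20.png

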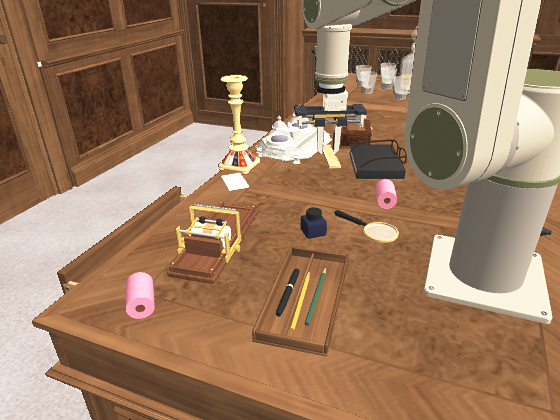

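View pics/t20c.png

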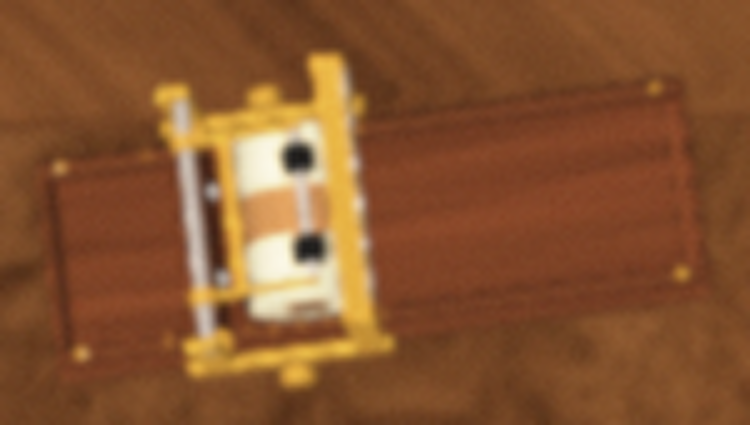

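The roll stays home. Lowering the ruler now.

Request:
{"op": "play_rows", "data": {
  "plan": [
    {"slide":[0,0,-0.9],"roll":0,"fingers":-1},
    {"slide":[0,0,-0.9],"roll":0,"fingers":-1},
    {"slide":[0,0,-0.6],"roll":0,"fingers":-1},
    {"slide":[0,0,-0.15],"roll":0,"fingers":-1},
    {"slide":[0,0,-0.1],"roll":0,"fingers":-1},
    {"slide":[0,0,-0.1],"roll":0,"fingers":-1},
    {"slide":[0,0,0],"roll":0,"fingers":-1}
  ]
}}

```text
t: 28.42
tool_pos: [0.4298, -0.3122, -0.0145]
orientation: [0.895, 1.378, -0.895]
force: [-0.0, -0.1, -0.4]
opening: 0.0295
```

Request:
{"op": "play_rows", "data": {
  "plan": [
    {"slide":[0,0,-0.06],"roll":0,"fingers":-1},
    {"slide":[0,0,-0.06],"roll":0,"fingers":-1},
    {"slide":[0,0,0],"roll":0,"fingers":-1}
  ]
}}

```text
t: 28.8
tool_pos: [0.4297, -0.3122, -0.0184]
orientation: [0.894, 1.378, -0.895]
force: [0.5, 0.9, 1.2]
opening: 0.0291
```

Request:
{"op": "play_rows", "data": {
  "plan": [
    {"slide":[0,0,0],"roll":0,"fingers":-0.3},
    {"slide":[0,0,0],"roll":0,"fingers":-0.1},
    {"slide":[0,0,0],"roll":0,"fingers":0},
    {"slide":[0,0,0],"roll":0,"fingers":0.1},
    {"slide":[0,0,0.3],"roll":0,"fingers":0.2},
    {"slide":[0,0,0.9],"roll":0,"fingers":0.2},
    {"slide":[0,0,0.9],"roll":0,"fingers":0.2},
    {"slide":[0,0,0.9],"roll":0,"fingers":0.2},
    {"slide":[0,0,0.9],"roll":0,"fingers":0.2},
    {"slide":[0,0,0],"roll":0,"fingers":0.2}
  ]
}}

```text
t: 30.05
tool_pos: [0.4312, -0.3135, 0.1017]
orientation: [0.893, 1.373, -0.895]
force: [-0.2, -0.3, 0.5]
opening: 0.0558
```

Run:
```python
from h import *
s=st()
a=save('wrist','w21.png');b=save('scene','s21.png');c=save('top','t21.png')
def cr(im,r0,r1,c0,c1,w,h): return cv2.resize(im[r0:r1,c0:c1,::-1],(w,h),interpolation=cv2.INTER_CUBIC)
cv2.imwrite('pics/f21.png',np.hstack([cr(a,0,420,0,560,400,300),cr(b,130,280,170,370,400,300)]))
for n,z in [('note_roll',.037),('card_case',.009),('ink_bottle',.06),('ruler',.008)]:
    for e in robot.mark_of('top',n)[:3]: print(n,e['p'],toz('top',e['point'],z).round(4))
cv2.imwrite('pics/t21c.png',cr(c,85,285,175,475,780,520))
```

```text
t 30.05 pos [ 0.4312 -0.3135  0.1017] jawyaw 24.06 xaxis [ 0.004 -0.004 -1.   ] F [-0.17 -0.34  0.53] op 0.0558 q6 -1.14
note_roll 0.76 [0.5677 0.1086 0.037 ]
note_roll 0.75 [ 0.2476 -0.2449  0.037 ]
note_roll 0.69 [0.5873 0.3271 0.037 ]
card_case 0.68 [ 0.6786 -0.1991  0.009 ]
ink_bottle 0.83 [ 0.382  -0.0294  0.06  ]
ruler 0.75 [ 0.4114 -0.2746  0.008 ]
```

View pics/f21.png

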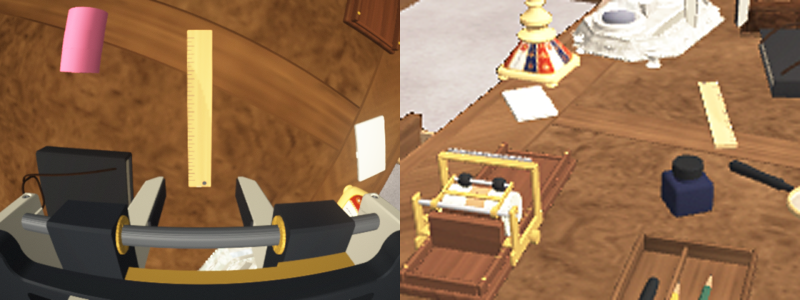

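View pics/t21c.png

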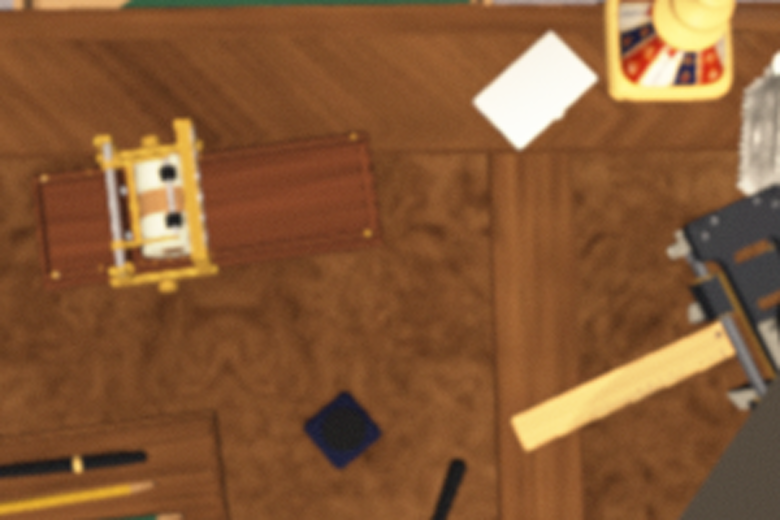

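The roll is home and square. The ruler lies flat at its old spot with the hand clear, and the card case and bottle show at unchanged pixels. Handing in.

Run:
```python
from h import *
print(robot.close_job())
```

```text
the job is handed in; nothing more can be done
None
```

I rolled the note roll home with the ruler's end and laid the ruler flat back at its old spot. I handed the job in just after 30 s of the 58 s; no verdict was reported.

**Backstop:** After the roll passed the pinch arm, I pushed again at axis height. The push rose at about 5 N/mm to 5.5 N, which matches the felt backstop.

**Last checks:**
- **Roll:** it sits at track x ≈ 0.030, where the tear bar and tyres put home. It stayed square there once the ruler was withdrawn. The grip force on it was not measured.
- **Ruler:** it is flat on the desk, with the open hand about 100 mm clear above it.
- **Ink bottle and card case:** both show at the same pixels as at the start. The detector's marks on them moved only about 4 mm and 9 mm, within its usual scatter.

**What went wrong along the way:**
- **Fingertips:** they are about 20 mm shorter than the reported tool point, so I twice shut the hand above the ruler.
- **Desk contact:** feeling down for the desk, I pressed on it with up to about 80 N vertically. That is under the 120 N wrist limit. I took it that the 40 N limit covers only the arm and gripper body, not the fingertips.
- **Ruler tilt:** rolling drag tilted the ruler tip up about 5° onto the roll's shoulder. I backed off and lowered it before the final push.
- **Force readings:** they came only at the end of each move. The highest push I read was about 5.5 N, so any brief peaks went unseen.

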